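# Service the shelf-top water filter

## Task

Service the water filter on the kitchen shelf: put every spent brown tablet from the dosing tray in the red mug, load exactly three fresh white tablets into the tray, put the one spare white tablet in the steel lunch tin, and shut the tray's lid. Only then take the filter tube from its stand and push it straight down into the port with the green clip, past the seal until it bottoms, and leave it standing there; never push on the seal of the port with the red clip, keep the mug and tin upright, and do not disturb the jars, bowl, tumbler and scoop standing about.

Things in the scene. Friction and masses are not known exactly. Their poses are not given: they have to be found in the camera images.
- fresh1_c (a point): fresh white tablet, a puck 30 mm across and 20 mm tall, 20 g, lying flat at the start; this point is its centre. Four fresh tablets start on the dark grinding slab (top 24 mm above the shelf), about 70 mm apart
- fresh2_c (a point): fresh white tablet, a puck 30 mm across and 20 mm tall, 20 g, lying flat at the start; this point is its centre. Four fresh tablets start on the dark grinding slab (top 24 mm above the shelf), about 70 mm apart
- fresh3_c (a point): fresh white tablet, a puck 30 mm across and 20 mm tall, 20 g, lying flat at the start; this point is its centre. Four fresh tablets start on the dark grinding slab (top 24 mm above the shelf), about 70 mm apart
- fresh4_c (a point): fresh white tablet, a puck 30 mm across and 20 mm tall, 20 g, lying flat at the start; this point is its centre. Four fresh tablets start on the dark grinding slab (top 24 mm above the shelf), about 70 mm apart
- spent1_c (a point): spent brown tablet, a puck 30 mm across and 20 mm tall, 20 g, lying flat at the start; this point is its centre. One to three spent tablets start in the dosing tray; the others are absent
- spent2_c (a point): spent brown tablet, a puck 30 mm across and 20 mm tall, 20 g, lying flat at the start; this point is its centre. One to three spent tablets start in the dosing tray; the others are absent
- spent3_c (a point): spent brown tablet, a puck 30 mm across and 20 mm tall, 20 g, lying flat at the start; this point is its centre. One to three spent tablets start in the dosing tray; the others are absent
- tray: grey dosing tray fixed to the shelf, an open trough 100 x 220 x 40 mm outside, walls and floor 5 mm thick; origin at the centre of its underside, x across the 100 mm (the hinged lid is on its +x rim, the side far from the robot), y along the 220 mm, z up. Tablets start and fit in one row along y, 60 mm apart; a row a little nearer the robot (tray x about -8 mm) leaves most room from the open lid
- lid (a joint): angle of the tray's blue lid, rad: 0 shut flat, about 1.7 to 1.9 standing open, leaning back (stop at 1.9). Free hinge along the tray's y at tray x = +50 mm, 40 mm above the shelf; tipped towards the robot below 1.5 it falls shut by its own weight. Panel 100 x 220 x 6 mm, 120-190 g, with a black knob 35 mm tall on its outer face, 30 mm from its free edge at mid-length
- mug: red plastic mug for the spent tablets, rim radius 42 mm, 80 mm tall, wall 4 mm, with a handle on its own +y side that points roughly towards the robot; stands upright, origin at the centre of its underside
- tin: open round steel lunch tin for spare fresh tablets, 112 mm across, 55 mm tall, wall 3 mm; origin at the centre of its underside
- port_a (a point): centre of the rim of push-fit port a, 70 mm above the shelf, one of two upright ports 100 mm apart on the grey filter head (fixed block 90 x 190 x 60 mm). The black flared mouth, 10 mm tall, narrows from 30 mm to a bore 16.6 mm wide. The tube's foot meets a seal sleeve 26 mm below the rim and drives it 14 mm farther, against about 6 N of drag, until it bottoms 40 mm below the rim
- port_b (a point): the same for port b, the other port of the head
- seal_a (a joint): how far the seal sleeve in port a has been pushed down, m: 0 untouched, 0.014 bottomed; it does not spring back
- seal_b (a joint): the same for port b
- green_clip: green plastic clip over the filter head, around the port that is in service (its origin is within 15 mm of that port's axis, seen from above; on top of the block, clip 4 mm thick)
- red_clip: red plastic clip, the same, around the port that is out of service
- tube_foot (a point): centre of the lower end of the rigid filter tube: 15 mm outside diameter, 150 mm long, 40-85 g, pale, foot chamfered, z along the tube towards its top. It starts standing upright and loose in a hole of a fixed wooden stand 60 x 60 x 45 mm, its foot 10 mm above the shelf, its top 160 mm above the shelf
- tube_top (a point): centre of the upper end of the filter tube, 150 mm above its foot
- pickle_jar: closed ceramic pickle jar, bystander, 90 mm across, 130 mm tall, origin under its centre
- scoop: wooden scoop lying on the shelf, bystander, 200 mm long
- katori: small steel bowl, bystander, 100 mm across, 40 mm tall, origin under its centre
- spice_jar: small amber spice jar with red cap, bystander, 60 mm across, 100 mm tall, origin under its centre
- tumbler: steel tumbler, bystander, 70 mm across, 100 mm tall, origin under its centre

How it is judged:
By the outcome, as a careful person would: the job done as asked, in the order asked, and still so for the second after the job is handed in, with the robot touching nothing.
Of spent1, spent2, spent3 only 1 to 3 are there at a start; the rules pass over those that are not, and their reading is None.
At some moment in a run one of fresh1, fresh2, fresh3, fresh4 may be knocked a few centimetres aside while the robot is not near it.
It also fails if it takes over 210 s, if anything falls off the work surface, if the arm or the gripper's body presses on something with over 40 N, if the wrist force passes 120 N, or if a joint passes its speed limit or range.

## Robot

A 6-joint arm with a two-finger parallel gripper is mounted at the origin on the work surface. World frame = base frame: x ahead of the robot, y to its left, z up, the work surface at z = 0. Lengths are in m, angles in rad, forces in N, time in s.
With the tool pointing down it reaches from about 0.425 to 0.95 m from the base axis. Payload 3.5 kg.
Tool frame: the origin (TCP) lies midway between the tips of the shut fingers; the grasp point (between the pads) lies 19 mm behind it; z points along the fingers, x is the direction in which the jaws open and shut, and the axes are right-handed (so a half turn about z gives the same grasp; the last joint's range is limited). The gripper opens to 85 mm and grips with 20 to 120 N. Pads are 22 mm wide; open, the fingers measure 114 mm over their backs; the gripper's body (76 mm by 85 mm) begins 54 mm behind the grasp point. The pads swing forward as they close: fully open they stand 13 mm farther back than shut.
Start: joints at [0.974, 0.286, 1.577, -0, 1.279, -0.15], TCP at [0.292, 0.609, 0.231] pointing down, gripper open.
Joint ranges: [-2.77, 2.77], [-0.9, 2.22], [0.21, 2.48], [-1.53, 4.67], [0.24, 2.81], [-2.84, 2.84]. Speed limits (rad/s): [2.79, 2.79, 3.14, 3.14, 3.14, 3.14].

## Interface

Orientations are given as [roll, pitch, yaw] about the fixed x, y, z axes, in that order (R = Rz(yaw) Ry(pitch) Rx(roll)).
In Python, from bench import monitor, eyes, job gives the robot as it stands.
- The arm moves only by the tool move_arm, never from a script. Its argument "commands" is a list that holds one entry, the list of rows, each a list of 6 numbers: the shift along the tool's x, y, z in mm, then the turn, a rotation vector about the tool's x, y, z in rad. In form: [[[tx, ty, tz, ax, ay, az], ...]]. A call has 1 to 10 rows; each row is the pose to reach, as a shift and turn from the pose measured when the call began, along the tool's axes at that moment; what a row does not reach only later rows make up. A row lasts 1/8 s, in which the tool goes at most 62.5 mm and 10.7 degrees, less where a joint would pass 70% of its speed; a pose out of reach is approached as far as the arm can. A call with a gripper value outside its range is refused whole. "hand" is the finger opening in mm, from 0 to 85.4, set as the call begins (left out, the last holds). The fingers move at their own pace and stop on an object; "newtons" is the grip in N (left out, the last holds). Time passes only in rows, so rows that repeat a pose let the fingers close. It gives the time, the measured TCP pose, the force and the opening at its end, in the units of the state.
- monitor.read_state(): the state, without advancing time (a new reading comes with each control period).
- eyes.camera(name): name is "side" or "top"; returns the picture (420x560x3 uint8, red, green, blue); there is no depth.
- eyes.camera_info(name): a dict with "K" (3x3 intrinsics, pixels), "distortion" ([k1, k2, p1, p2, k3] as OpenCV has them; the pictures are not rectified), "origin" and "attitude" of the camera in the world. Camera axes: x right, y down, z forward; pixel columns grow to the right and rows downward; lengths in m; the calibration is good to about 2 mm. A picture is of the moment at which its call begins. camera_info takes no time and is no camera call.
- job.sign_off(): hands the job in, once; it reports no verdict.
The state is a dict: "time_s": time; "q": joint angles; "joint_velocities": joint speeds; "effort": joint torques, N m; "ee_pos": TCP position; "ee_rot": TCP orientation; "ft_force": force on the tool from outside, world axes, zero at the start; "ft_torque": the same for the moment, N m; "width": finger opening in m.
Only numpy, scipy, OpenCV 4.12 (cv2) and the standard library are available. Lean on these libraries where they do the work, as an engineer would, in place of code of your own. Each camera call takes 0.05 s, during which the arm holds its last target.

## Working session

There is one attempt and no reset: what is moved stays moved. The work goes in short steps, Python scripts to look and compute and a tool call to move; the robot and the scene stay as the last step left them, time stands still between calls to the robot, and variables do not carry over. Pictures are saved under pics/ and viewed, and the job is handed in when it is done.

Besides the shell and the picture viewer there is one more tool, called as name(argument=value, ...) on one line, values as JSON. move_arm: Moves the arm, as the interface text tells. Its arguments: {"type":"object","properties":{"commands":{"type":"array"},"hand":{"type":"number"},"newtons":{"type":"number"}},"required":["commands"]}

```bash
ls; mkdir -p pics; python3 - <<'E'
from bench import monitor, eyes, job
import cv2
s=monitor.read_state();print({k:s[k] for k in ['time_s','ee_pos','ee_rot','width']})
for n in ['side','top']:
    im=eyes.camera(n);cv2.imwrite(f'pics/{n}0.png',im[:,:,::-1]);print(n,eyes.camera_info(n))
E
```

```text
pics
{'time_s': 0.0, 'ee_pos': array([0.29122268, 0.60818641, 0.22989654]), 'ee_rot': array([-3.14122983e+00,  2.39913613e-03,  1.12399037e+00]), 'width': 0.08489998998927827}
side {'K': array([[381.47244007,   0.        , 276.67988831],
       [  0.        , 381.47244007, 214.94482717],
       [  0.        ,   0.        ,   1.        ]]), 'distortion': array([0.00286075, 0.        , 0.        , 0.        , 0.        ]), 'origin': array([0.52868936, 0.59605972, 0.7599743 ]), 'attitude': array([-2.35460951,  0.00753214, -3.0706986 ])}
top {'K': array([[398.56678332,   0.        , 290.10057163],
       [  0.        , 398.56678332, 209.02385246],
       [  0.        ,   0.        ,   1.        ]]), 'distortion': array([-0.0173691,  0.       ,  0.       ,  0.       ,  0.       ]), 'origin': array([ 0.34475792, -0.0345263 ,  1.25059577]), 'attitude': array([-2.95646511,  0.01834316, -1.59932075])}
```

View pics/side0.png

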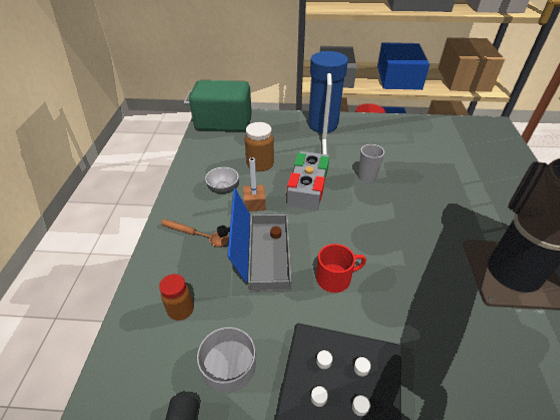

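View pics/top0.png

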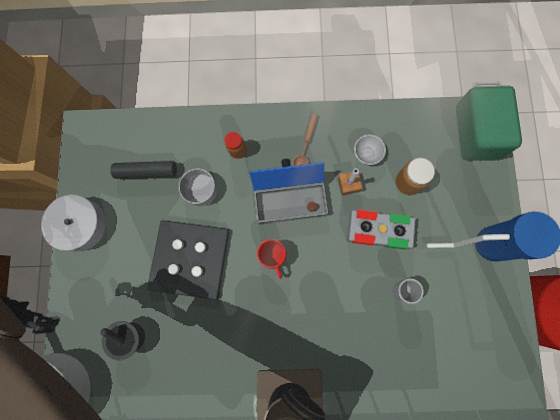

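```bash
cat > h.py <<'E'
from bench import monitor, eyes, job
import cv2, numpy as np
from scipy.spatial.transform import Rotation as Ro
def st(): return monitor.read_state()
def save(n,tag,crop=None,k=3):
    im=eyes.camera(n); b=im[:,:,::-1]
    if crop: 
        x0,y0,x1,y1=crop; b=cv2.resize(b[y0:y1,x0:x1],None,fx=k,fy=k,interpolation=cv2.INTER_CUBIC)
    cv2.imwrite(f'pics/{tag}.png',b); return im
def RT(n):
    c=eyes.camera_info(n); return c, Ro.from_euler('xyz',c['attitude']).as_matrix()
def ray(n,uv):
    c,R=RT(n); p=cv2.undistortPoints(np.array([[uv]],float),c['K'],c['distortion'])[0,0]
    return np.array(c['origin']),R@np.array([p[0],p[1],1])
def onz(n,uv,z):
    o,d=ray(n,uv); return o+d*(z-o[2])/d[2]
def tri(uvs,uvt):
    o1,d1=ray('side',uvs);o2,d2=ray('top',uvt)
    t=np.linalg.lstsq(np.c_[d1,-d2],o2-o1,rcond=None)[0]
    a=o1+t[0]*d1;b=o2+t[1]*d2
    return (a+b)/2,np.linalg.norm(a-b)
def proj(n,P):
    c,R=RT(n); p=R.T@(np.array(P,float)-c['origin'])
    return cv2.projectPoints(p.reshape(1,1,3),np.zeros(3),np.zeros(3),c['K'],c['distortion'])[0][0,0]
def blobs(mask,amin=20):
    n,l,s,c=cv2.connectedComponentsWithStats(mask.astype(np.uint8))
    return [(c[i].round(1),s[i].tolist()) for i in range(1,n) if s[i][4]>=amin]
E
python3 - <<'E'
from h import *
np.set_printoptions(precision=4,suppress=True)
save('side','s1',(140,130,400,320)); save('top','t1',(140,90,440,310),2.6)
for n in ['side','top']:
    im=eyes.camera(n).astype(int);hsv=cv2.cvtColor(im.astype(np.uint8),cv2.COLOR_RGB2HSV).astype(int)
    H,S,V=hsv[...,0],hsv[...,1],hsv[...,2]
    print(n,'white',blobs((V>190)&(S<40)))
    print('red',blobs(((H<5)|(H>175))&(S>180)&(V>100)))
    print('green',blobs((H>50)&(H<80)&(S>150)))
    print('brown',blobs((H>5)&(H<16)&(S>120)))
    print('blue',blobs((H>105)&(H<125)&(S>150)))
E
```

```text
side white [(array([329.1,  78.9]), [328, 73, 4, 12, 35]), (array([ 87.9, 240.7]), [0, 112, 192, 294, 20785]), (array([258.1, 128.8]), [246, 122, 25, 15, 293]), (array([520.1, 126.1]), [513, 122, 15, 13, 109]), (array([545.6, 141.9]), [527, 123, 33, 41, 1025]), (array([324.1, 146.5]), [323, 139, 4, 16, 48]), (array([218.9, 179.2]), [214, 176, 11, 8, 44]), (array([ 57.2, 365. ]), [11, 320, 91, 90, 4498]), (array([324.2, 357.5]), [317, 350, 15, 16, 174]), (array([362.3, 364.4]), [355, 357, 15, 16, 180]), (array([319. , 394.5]), [312, 387, 15, 16, 202]), (array([361.1, 403.9]), [354, 396, 16, 17, 210])]
red [(array([369.5, 108.3]), [356, 104, 29, 9, 184]), (array([293.3, 179.8]), [288, 173, 12, 14, 119]), (array([318.9, 184.6]), [313, 177, 12, 23, 141]), (array([336. , 267.1]), [316, 244, 50, 48, 1557]), (array([172., 286.]), [159, 275, 26, 23, 472])]
green [(array([300. , 159.2]), [295, 154, 11, 12, 91]), (array([323.9, 163. ]), [319, 157, 10, 17, 97])]
brown [(array([472.5,  57.8]), [469, 52, 9, 13, 31]), (array([470.3,  68.6]), [466, 65, 9, 8, 28]), (array([542.2, 104.7]), [522, 64, 
[... 2105 characters left out ...]
9.9, 260.8]), [271, 248, 15, 30, 135]), (array([548.9, 314. ]), [534, 277, 26, 72, 1369])]
green [(array([399.8, 218.7]), [390, 214, 20, 10, 144]), (array([397.5, 243.1]), [386, 238, 22, 11, 176])]
brown [(array([237.6, 150.8]), [226, 140, 20, 18, 167]), (array([296.1, 161.3]), [294, 157, 5, 8, 27]), (array([400.7, 180.1]), [396, 169, 13, 21, 80]), (array([349. , 183.8]), [339, 172, 23, 23, 325]), (array([410.3, 189.7]), [401, 185, 19, 9, 59]), (array([311.5, 206.2]), [308, 202, 8, 9, 55]), (array([  3.7, 274.3]), [0, 255, 10, 41, 233])]
blue [(array([318.8, 173.7]), [311, 163, 13, 20, 141]), (array([273. , 177.4]), [250, 166, 51, 24, 835]), (array([522.4, 238.1]), [476, 212, 84, 49, 2806])]
```

View pics/s1.png

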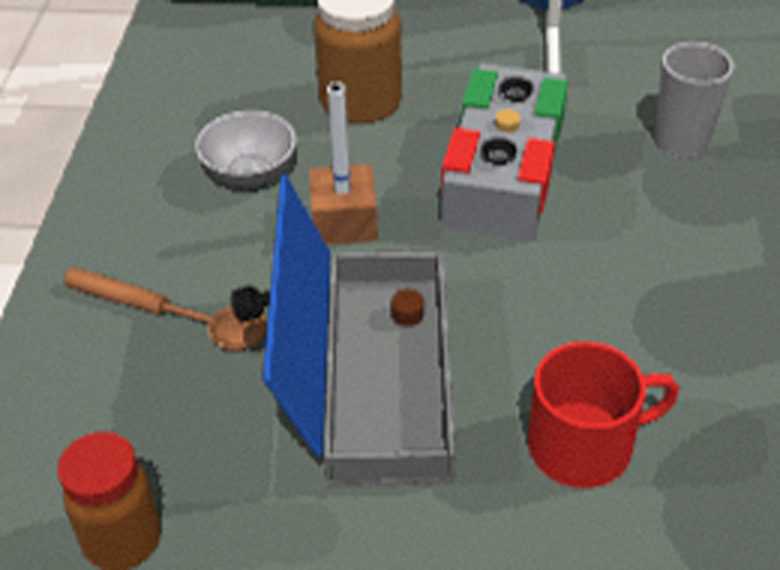

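View pics/t1.png

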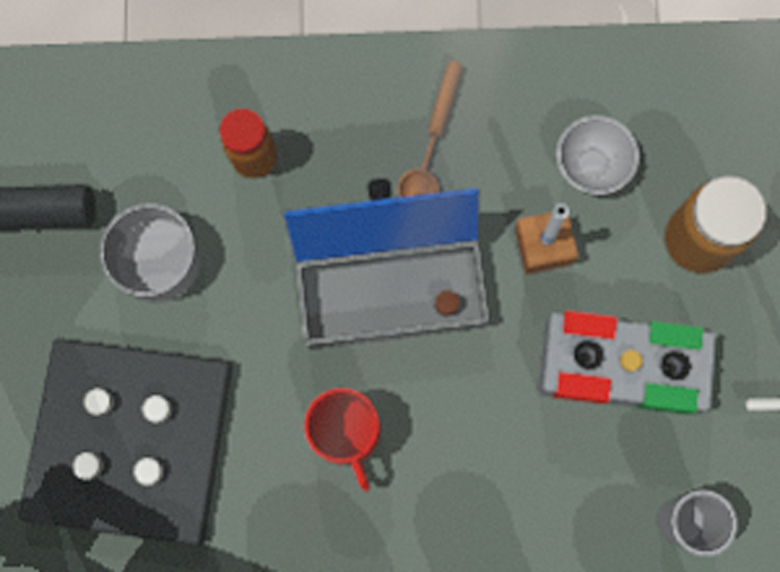

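```bash
python3 - <<'E'
from h import *
np.set_printoptions(precision=4,suppress=True)
def both(nm,s,t,z): print(nm,'side',onz('side',s,z)[:2],'top',onz('top',t,z)[:2],'tri',*tri(s,t))
S=[(324.2,357.5),(362.3,364.4),(319,394.5),(361.1,403.9)];T=[(199.3,246.7),(196.1,270.9),(177,243.9),(172.4,268.7)]
for i in range(4): both('fresh%d'%i,S[i],T[i],.038)
both('spent',(275.5,232.1),(311.5,206.2),.018)
both('green',(311.7,160),(400,230.4),.07)
both('redp',(306.2,180.5),(366.2,226.2),.07)
both('tubetop',(252,159.3),(356.5,170.8),.16)
both('tin',(227,351),(197.3,186.2),.055)
both('mug',(336,259.3),(271.5,253.8),.08)
for c in [(250,214.3),(286,214.3),(290,282.3),(249.3,282.3)]: print('trayS',onz('side',c,.04))
for c in [(301,265),(308,343),(488,321),(475,246)]: print('trayT',onz('top',(140+c[0]/2.6,90+c[1]/2.6),.04))
both('knob',(140+247/3,130+302/3),(140+379/2.6,90+188/2.6),.1)
both('tumbler rim',(140+697/3,130+65/3),(140+706/2.6,90+520/2.6),.1)
both('katori rim',(140+247/3,130+146/3),(140+598/2.6,90+155/2.6),.04)
both('pickle top',(258,129),(420.6,170.5),.13)
both('spice top',(172,283),(232.6,140.1),.1)
print('lid edge far',tri((140+285/3,130+178/3),(140+477/2.6,90+190/2.6)),'near',tri((140+266/3,130+379/3),(140+286/2.6,90+211/2.6)))
E
```

```text
fresh0 side [0.4652 0.2604] top [0.4641 0.2621] tri [0.4647 0.2615 0.04  ] 0.0014920312179864015
fresh1 side [0.3925 0.2691] top [0.3911 0.271 ] tri [0.392  0.2702 0.0398] 0.0018844512600152052
fresh2 side [0.4758 0.3305] top [0.4747 0.331 ] tri [0.4753 0.3308 0.0383] 0.0011914139781980635
fresh3 side [0.401  0.3415] top [0.3997 0.3434] tri [0.4005 0.3425 0.0399] 0.0017319915005363398
spent side [ 0.5856 -0.0819] top [ 0.5831 -0.0861] tri [ 0.585  -0.0865  0.0127] 0.0018783006529343904
green side [ 0.4949 -0.3328] top [ 0.4913 -0.344 ] tri [ 0.4935 -0.3469  0.0593] 0.0016881314536151863
redp side [ 0.5097 -0.2363] top [ 0.5071 -0.2445] tri [ 0.5089 -0.2461  0.0616] 0.0012640359492251238
tubetop side [ 0.6547 -0.2053] top [ 0.6535 -0.2112] tri [ 0.6554 -0.2121  0.1547] 0.0008797860560707753
tin side [0.6534 0.2679] top [0.6504 0.2668] tri [0.6524 0.2672 0.0529] 0.0027523039466221793
mug side [0.4384 0.049 ] top [0.4328 0.039 ] tri [0.4353 0.0394 0.0676] 0.003069992753550254
trayS [ 0.6568 -0.1219  0.04  ]
trayS [ 0.5605 -0.128   0.04  ]
trayS [0.5397 0.0901 0.04  ]
trayS [0.632  0.0962 0.04  ]
trayT [0.6298 0.0868 0.04  ]
trayT [0.5348 0.0797 0.04  ]
trayT [ 0.5545 -0.1341  0.04  ]
trayT [ 0.6463 -0.1227  0.04  ]
knob side [ 0.7047 -0.0036] top [ 0.704  -0.0106] tri [ 0.7065 -0.0105  0.0923] 0.0003383181408369462
tumbler rim side [ 0.3195 -0.3437] top [ 0.3175 -0.3554] tri [ 0.3168 -0.358   0.09  ] 0.0010384376538062363
katori rim side [ 0.7566 -0.2656] top [ 0.7555 -0.2775] tri [ 0.7601 -0.28    0.0278] 0.0007572107016185577
pickle top side [ 0.6606 -0.3976] top [ 0.6567 -0.4017] tri [ 0.6597 -0.4034  0.1258] 0.00352733360526782
spice top side [0.784  0.1501] top [0.78   0.1495] tri [0.7824 0.1498 0.0989] 0.003754352226856609
lid edge far (array([ 0.6896, -0.1215,  0.1271]), np.float64(0.0004371021527799824)) near (array([0.6715, 0.0941, 0.1279]), np.float64(0.0008113371452676801))
```

```bash
cat >> h.py <<'E'
def go(*wps):
    """world waypoints (x,y,z,yaw) -> tool-frame rows from the current pose"""
    s=st(); R=Ro.from_euler('xyz',s['ee_rot']); p=np.array(s['ee_pos'])
    print('t %.2f pos %s rot %s w %.4f F %s'%(s['time_s'],p.round(4),np.round(s['ee_rot'],3),s['width'],np.round(s['ft_force'],1)))
    for w in wps:
        d=R.inv().apply(np.array(w[:3])-p)*1000
        r=(R.inv()*Ro.from_euler('xyz',[np.pi,0,w[3]])).as_rotvec()
        print([round(float(v),1) for v in d]+[round(float(v),3) for v in r], 'rows',np.ceil(max(np.linalg.norm(d)/62.5,np.degrees(np.linalg.norm(r))/10.7)))
E
python3 - <<'E'
from h import *
go((.584,-.083,.20,1.654))
E
```

```text
t 0.30 pos [0.2915 0.6086 0.2309] rot [-3.141e+00  1.000e-03  1.124e+00] w 0.0853 F [0.6 0.6 0.2]
[-497.3, 562.6, 31.2, -0.0, 0.001, -0.53] rows 13.0
```

move_arm(commands=[[[-497, 563, 31, 0, 0.001, -0.53], [-497, 563, 31, 0, 0.001, -0.53], [-497, 563, 31, 0, 0.001, -0.53], [-497, 563, 31, 0, 0.001, -0.53], [-497, 563, 31, 0, 0.001, -0.53], [-497, 563, 31, 0, 0.001, -0.53], [-497, 563, 31, 0, 0.001, -0.53], [-497, 563, 31, 0, 0.001, -0.53], [-497, 563, 31, 0, 0.001, -0.53], [-497, 563, 31, 0, 0.001, -0.53]]], hand=46, newtons=25)

```text
time_s: 1.55
ee_pos: [0.5352, 0.0328, 0.2057]
ee_rot: [3.141, -0.0, 1.654]
ft_force: [0.6, 0.6, -0.7]
width: 0.0459
```

```bash
python3 - <<'E'
from h import *
go((.584,-.084,.10,1.654))
E
```

```text
t 1.55 pos [0.5352 0.0328 0.2057] rot [ 3.141 -0.     1.654] w 0.0459 F [ 0.6  0.6 -0.7]
[-120.4, 38.9, 105.7, 0.001, -0.0, -0.0] rows 3.0
```

move_arm(commands=[[[-120, 39, 50, 0, 0, 0], [-120, 39, 106, 0, 0, 0], [-120, 39, 106, 0, 0, 0], [-120, 39, 106, 0, 0, 0], [-120, 39, 106, 0, 0, 0]]])

```text
time_s: 2.17
ee_pos: [0.5845, -0.0832, 0.1006]
ee_rot: [3.14, -0.0, 1.654]
ft_force: [-0.1, -0.2, 0.4]
width: 0.0463
```

```bash
python3 - <<'E'
from h import *
save('side','s2',(200,120,360,300),3.3); save('top','t2',(240,120,420,270),4)
go((.584,-.084,.010,1.654))
for n in ['side','top']: print(n,proj(n,st()['ee_pos']))
E
```

```text
t 2.27 pos [ 0.5851 -0.0828  0.1018] rot [3.138e+00 1.000e-03 1.655e+00] w 0.0460 F [-0.4  0.4  0.4]
[-1.0, -1.5, 91.8, 0.004, 0.001, 0.001] rows 2.0
side [275.38827575 209.00345144]
top [311.33336706 200.1203119 ]
```

View pics/s2.png

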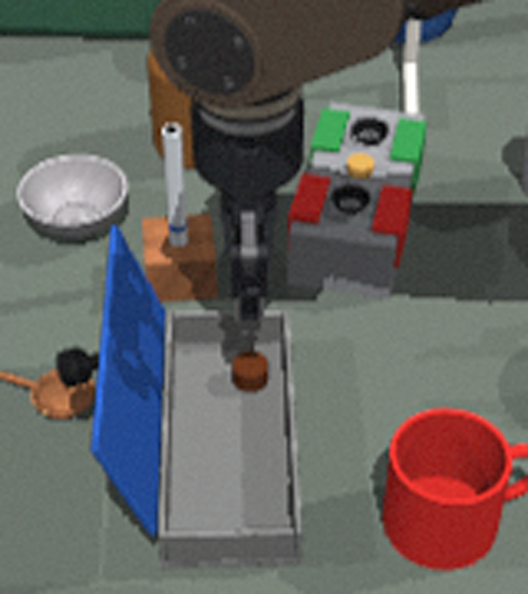

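View pics/t2.png

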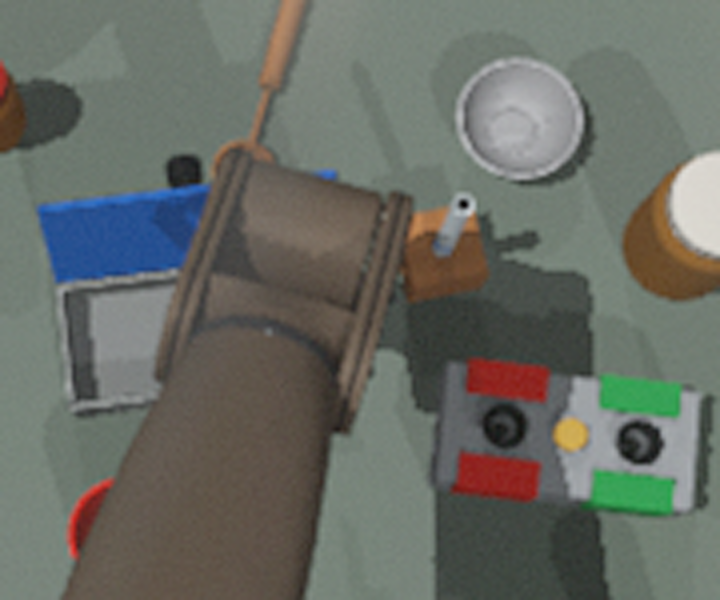

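```bash
python3 - <<'E'
from h import *
for P in [(.583,-.060,.106),(.583,-.052,.106),(.584,-.084,.025)]: print((proj('side',P)-[200,120])*3.3)
E
```

```text
[249.27699331 311.24094865]
[248.48045677 318.92209013]
[251.20475966 362.15842853]
```

move_arm(commands=[[[-1, -1, 50, 0.003, 0, 0], [-1, -1, 80, 0.003, 0, 0], [-1, -1, 91, 0.003, 0, 0], [-1, -1, 91, 0.003, 0, 0]]])

```text
time_s: 2.78
ee_pos: [0.585, -0.0835, 0.0117]
ee_rot: [3.14, 0.001, 1.656]
ft_force: [-0.3, -0.5, 0.4]
width: 0.0461
```

move_arm(commands=[[[0, 0, 0, 0, 0, 0], [0, 0, 0, 0, 0, 0], [0, 0, 0, 0, 0, 0], [0, 0, 0, 0, 0, 0]]], hand=0)

```text
time_s: 3.28
ee_pos: [0.5866, -0.0838, 0.0138]
ee_rot: [3.136, 0.002, 1.656]
ft_force: [-0.7, 1.7, 6.2]
width: 0.0285
```

```bash
python3 - <<'E'
from h import *
go((.584,-.084,.14,1.654),(.438,.044,.16,1.654),(.438,.044,.12,1.654))
save('side','s3',(200,120,360,300),3.3)
E
```

```text
t 3.27 pos [ 0.5866 -0.0838  0.0138] rot [3.136e+00 2.000e-03 1.656e+00] w 0.0285 F [-0.7  1.7  6.2]
[-0.3, -2.0, -126.2, 0.005, 0.002, 0.002] rows 3.0
[139.6, -136.5, -147.2, 0.005, 0.002, 0.002] rows 4.0
[139.7, -136.7, -107.2, 0.005, 0.002, 0.002] rows 4.0
```

View pics/s3.png

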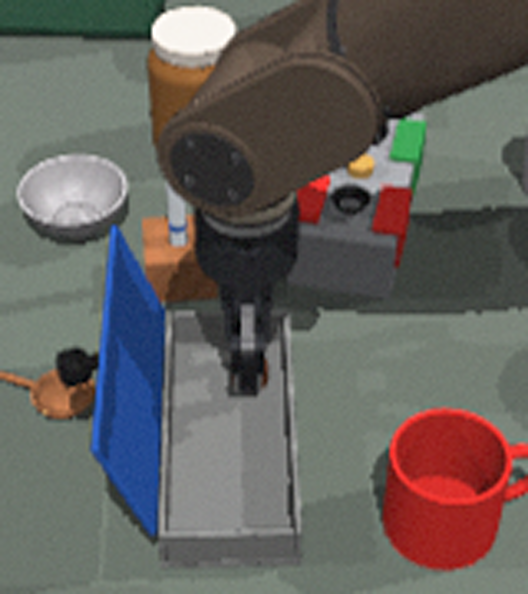

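move_arm(commands=[[[0, 0, -60, 0, 0, 0], [0, 0, -120, 0, 0, 0], [70, -68, -140, 0.005, 0, 0], [140, -137, -147, 0.005, 0.002, 0], [140, -137, -147, 0.005, 0.002, 0], [140, -137, -147, 0.005, 0.002, 0], [140, -137, -147, 0.005, 0.002, 0], [140, -137, -147, 0.005, 0.002, 0]]])

```text
time_s: 4.32
ee_pos: [0.4386, 0.0435, 0.1602]
ee_rot: [3.14, 0.001, 1.655]
ft_force: [-0.0, 0.5, 0.3]
width: 0.0287
```

```bash
python3 - <<'E'
from h import *
go((.438,.044,.098,1.654))
save('side','s4',(200,120,420,300),3.3)
save('top','t4',(180,120,420,300),3.3)
E
```

```text
t 4.33 pos [0.4386 0.0435 0.1602] rot [3.140e+00 1.000e-03 1.655e+00] w 0.0287 F [-0.   0.5  0.3]
[0.6, -0.6, 62.2, 0.001, 0.001, 0.001] rows 1.0
```

View pics/s4.png

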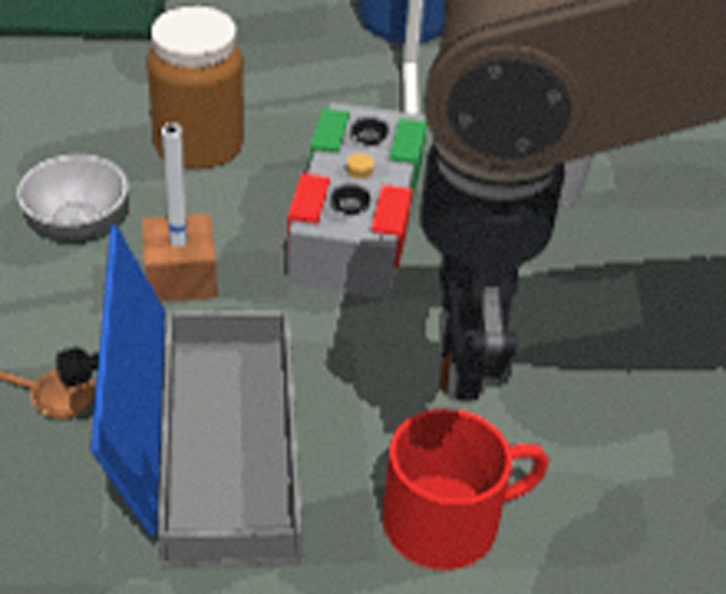

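View pics/t4.png

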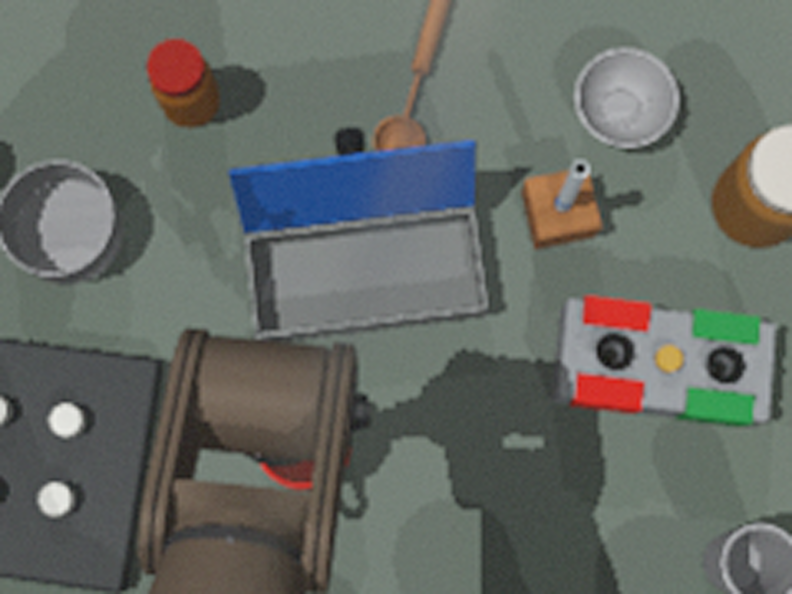

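move_arm(commands=[[[2, -1, 50, 0, 0, 0], [2, -1, 60, 0, 0, 0], [2, -1, 60, 0, 0, 0], [2, -1, 60, 0, 0, 0]]])

```text
time_s: 4.92
ee_pos: [0.4386, 0.0451, 0.1014]
ee_rot: [3.139, 0.001, 1.654]
ft_force: [-0.4, 0.3, 0.1]
width: 0.0286
```

move_arm(commands=[[[0, 0, 0, 0, 0, 0], [0, 0, 0, 0, 0, 0], [0, 0, -30, 0, 0, 0], [0, 0, -60, 0, 0, 0], [0, 0, -60, 0, 0, 0]]], hand=40)

```text
time_s: 5.55
ee_pos: [0.4405, 0.0449, 0.1644]
ee_rot: [3.132, 0.002, 1.654]
ft_force: [-0.5, 0.1, -0.7]
width: 0.0396
```

```bash
python3 - <<'E'
from h import *
go((.466,.261,.12,1.37),(.466,.261,.037,1.37))
im=save('side','s5',(200,200,420,420),2.7)
hsv=cv2.cvtColor(im,cv2.COLOR_RGB2HSV).astype(int)
b=blobs((hsv[...,2]>190)&(hsv[...,1]<40)); print([x[0] for x in b if x[0][1]>330])
E
```

```text
t 5.55 pos [0.4405 0.0449 0.1644] rot [3.132e+00 2.000e-03 1.654e+00] w 0.0396 F [-0.5  0.1 -0.7]
[213.3, 43.0, 44.3, 0.01, 0.001, 0.284] rows 4.0
[213.5, 42.2, 127.3, 0.01, 0.001, 0.284] rows 5.0
[array([324.1, 357.6]), array([362.3, 364.4]), array([319.1, 394.7]), array([361.2, 404. ]), array([  1.6, 411.1]), array([ 30.1, 414.6])]
```

View pics/s5.png

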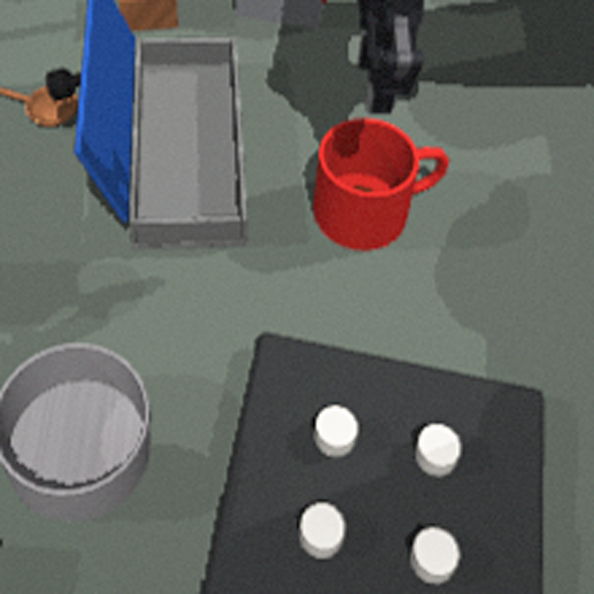

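```bash
python3 - <<'E'
from h import *
go((.4645,.2615,.12,1.654),(.4645,.2615,.033,1.654))
E
```

```text
t 5.60 pos [0.4393 0.045  0.1625] rot [3.136e+00 1.000e-03 1.654e+00] w 0.0400 F [-1.4 -0.1 -0.7]
[213.7, 43.0, 42.4, 0.006, 0.001, 0.0] rows 4.0
[213.8, 42.5, 129.4, 0.006, 0.001, 0.0] rows 5.0
```

move_arm(commands=[[[60, 12, 20, 0, 0, 0], [120, 24, 30, 0, 0, 0], [180, 36, 42, 0, 0, 0], [214, 43, 50, 0.005, 0, 0], [214, 43, 80, 0.005, 0, 0], [214, 43, 80, 0.005, 0, 0], [214, 43, 80, 0.005, 0, 0]]], hand=46)

```text
time_s: 6.48
ee_pos: [0.4644, 0.2614, 0.0822]
ee_rot: [-3.141, 0.002, 1.654]
ft_force: [0.0, -0.3, 0.2]
width: 0.046
```

```bash
python3 - <<'E'
from h import *
go((.4645,.2615,.033,1.654))
im=save('side','s6',(200,200,420,420),2.7)
E
```

```text
t 6.47 pos [0.4644 0.2614 0.0822] rot [-3.141e+00  2.000e-03  1.654e+00] w 0.0460 F [ 0.  -0.3  0.2]
[0.2, 0.1, 49.2, -0.0, 0.002, -0.0] rows 1.0
```

View pics/s6.png

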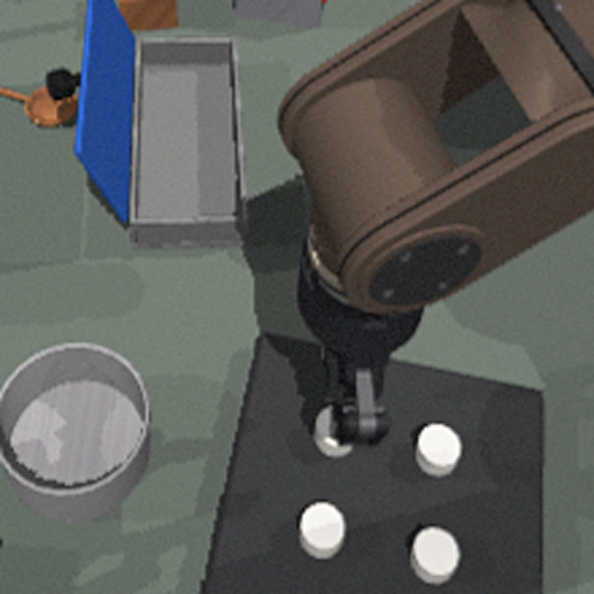

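```bash
python3 - <<'E'
from h import *
for P in [(.464,.29,.09),(.464,.284,.082),(.464,.261,.044)]: print((proj('side',P)-[200,200])*2.7)
E
```

```text
[344.20706584 433.78627311]
[342.97526041 430.32183398]
[337.71734976 422.51082668]
```

```bash
python3 - <<'E'
from h import *
im=save('side','s7',(300,310,380,390),8)
print((proj('side',(.4386,.067,.165))-[200,120])*3.3)
for P in [(.464,.29,.09),(.464,.284,.082),(.464,.261,.044),(.464,.239,.087)]: print((proj('side',P)-[300,310])*8)
E
```

```text
[463.48816352 397.32637931]
[219.87278769 405.29266107]
[216.2229938  395.02765624]
[200.64399929 371.88393091]
[213.74147756 201.08600639]
```

View pics/s7.png

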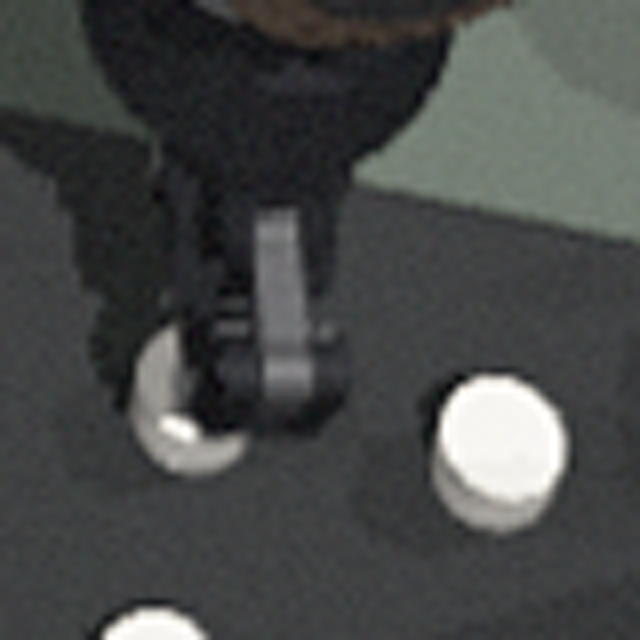

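move_arm(commands=[[[0, 0, 35, 0, 0, 0], [0, 0, 49, 0, 0, 0], [0, 0, 49, 0, 0, 0]]])

```text
time_s: 6.95
ee_pos: [0.4649, 0.261, 0.0338]
ee_rot: [3.141, 0.002, 1.653]
ft_force: [0.1, -0.9, 1.1]
width: 0.0457
```

move_arm(commands=[[[0, 0, 0, 0, 0, 0], [0, 0, 0, 0, 0, 0], [0, 0, 0, 0, 0, 0], [0, 0, 0, 0, 0, 0]]], hand=0)

```text
time_s: 7.45
ee_pos: [0.466, 0.2613, 0.0351]
ee_rot: [3.139, 0.001, 1.653]
ft_force: [-0.2, 0.1, 6.2]
width: 0.0285
```

```bash
python3 - <<'E'
from h import *
c=np.array([.5935,-.019]);X=np.array([.9965,.083]);Y=np.array([-.083,.9965])
for y in (-.06,0,.06): print((c-.01*X+y*Y).round(4))
p=c-.01*X-.06*Y
go((*p,.15,1.654),(*p,.017,1.654))
save('side','s8',(200,200,420,420),2.7)
E
```

```text
[ 0.5885 -0.0796]
[ 0.5835 -0.0198]
[0.5786 0.04  ]
t 7.45 pos [0.466  0.2613 0.0351] rot [3.139e+00 1.000e-03 1.653e+00] w 0.0285 F [-0.2  0.1  6.2]
[-350.0, 94.4, -114.2, 0.003, 0.001, -0.001] rows 7.0
[-349.8, 94.1, 18.8, 0.003, 0.001, -0.001] rows 6.0
```

View pics/s8.png

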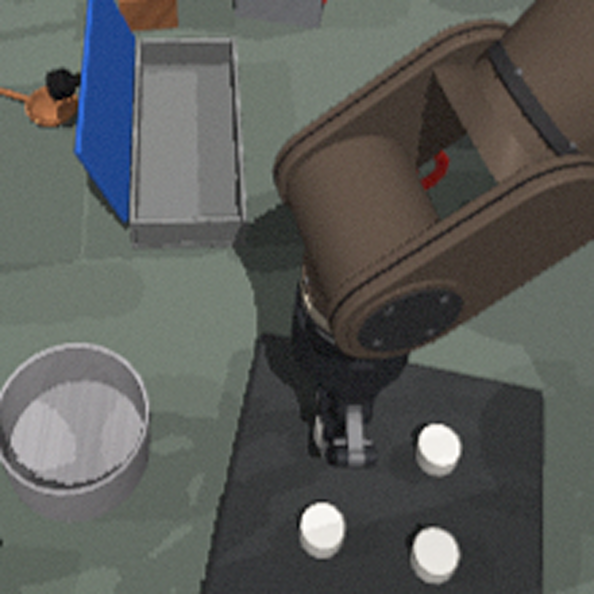

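move_arm(commands=[[[0, 0, -60, 0, 0, 0], [-50, 13, -100, 0, 0, 0], [-110, 29, -114, 0, 0, 0], [-170, 45, -114, 0, 0, 0], [-230, 62, -114, 0, 0, 0], [-290, 78, -114, 0, 0, 0], [-350, 94, -100, 0, 0, 0], [-350, 94, -60, 0, 0, 0], [-350, 94, -40, 0, 0, 0], [-350, 94, -40, 0.003, 0, 0]]])

```text
time_s: 8.75
ee_pos: [0.5862, -0.0785, 0.0732]
ee_rot: [-3.136, -0.001, 1.654]
ft_force: [-0.0, 0.4, 0.4]
width: 0.0285
```

```bash
python3 - <<'E'
from h import *
p=(.5885,-.0796)
go((*p,.017,1.654))
save('side','s9',(200,120,420,300),3.3)
E
```

```text
t 8.75 pos [ 0.5862 -0.0785  0.0732] rot [-3.136e+00 -1.000e-03  1.654e+00] w 0.0285 F [-0.   0.4  0.4]
[-1.4, 2.6, 56.1, -0.006, -0.001, -0.0] rows 1.0
```

View pics/s9.png

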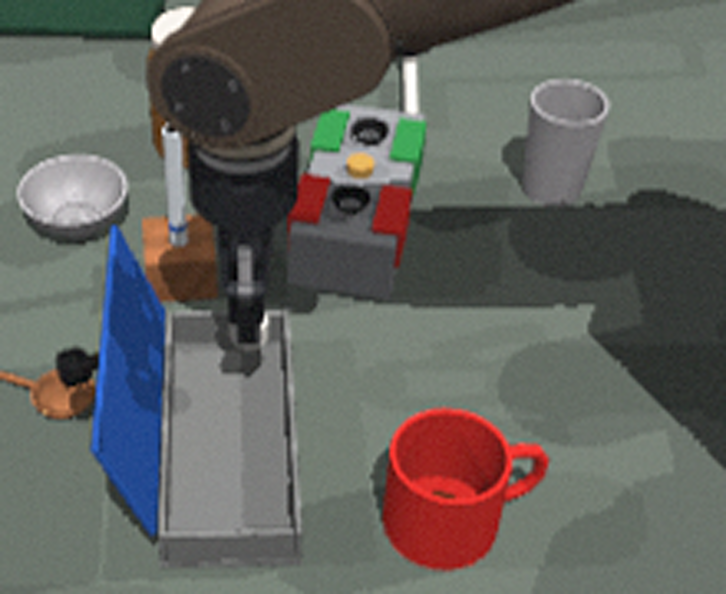

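move_arm(commands=[[[-1, 0, 40, 0, 0, 0], [-1, 0, 56, 0, 0, 0], [-1, 0, 56, 0, 0, 0], [-1, 0, 56, 0, 0, 0]]])

```text
time_s: 9.3
ee_pos: [0.5889, -0.0798, 0.0208]
ee_rot: [3.141, 0.001, 1.655]
ft_force: [-0.0, 0.8, 0.3]
width: 0.0284
```

move_arm(commands=[[[0, 0, 0, 0, 0, 0], [0, 0, 0, 0, 0, 0], [0, 0, 0, 0, 0, 0], [0, 0, -50, 0, 0, 0], [0, 0, -110, 0, 0, 0], [0, 0, -130, 0, 0, 0]]], hand=44)

```text
time_s: 10.05
ee_pos: [0.5912, -0.0803, 0.1559]
ee_rot: [3.134, 0.004, 1.655]
ft_force: [-0.2, -0.2, -0.3]
width: 0.0439
```

```bash
python3 - <<'E'
from h import *
go((.392,.2698,.12,1.654),(.392,.2698,.036,1.654))
im=save('side','s10',(200,120,420,300),3.3)
hsv=cv2.cvtColor(im,cv2.COLOR_RGB2HSV).astype(int)
b=blobs((hsv[...,2]>190)&(hsv[...,1]<40)); print([(x[0],onz('side',x[0],.038)) for x in b if x[0][1]>330 and x[0][0]>200])
E
```

```text
t 10.05 pos [ 0.5912 -0.0803  0.1559] rot [3.134 0.004 1.655] w 0.0439 F [-0.2 -0.2 -0.3]
[365.8, -169.4, 33.0, 0.008, 0.004, 0.001] rows 7.0
[366.1, -170.0, 117.0, 0.008, 0.004, 0.001] rows 7.0
[(array([362.2, 364.6]), array([0.39274366, 0.26949452, 0.038     ])), (array([319. , 394.7]), array([0.47583704, 0.33085529, 0.038     ])), (array([369.1, 417.8]), array([0.38903286, 0.36368685, 0.038     ]))]
```

View pics/s10.png

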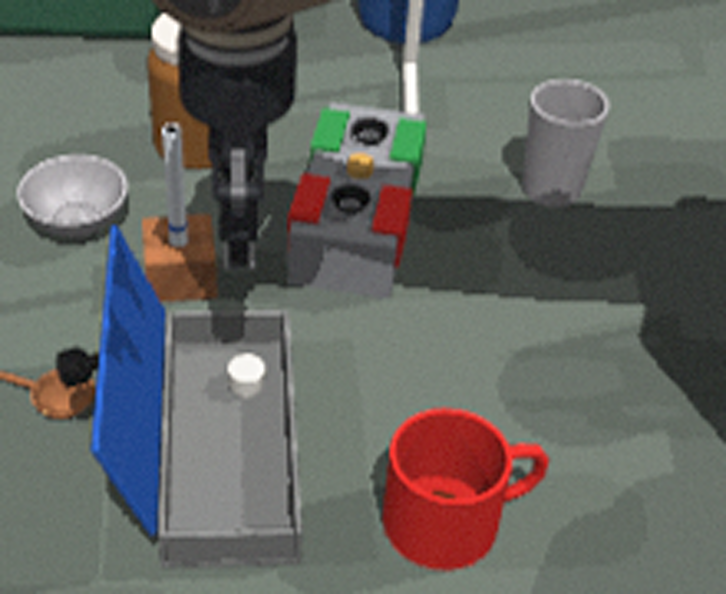

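move_arm(commands=[[[55, -25, 0, 0, 0, 0], [110, -50, 0, 0, 0, 0], [165, -77, 0, 0, 0, 0], [220, -103, 0, 0, 0, 0], [275, -128, 10, 0, 0, 0], [330, -154, 30, 0, 0, 0], [366, -170, 60, 0.006, 0.003, 0], [366, -170, 70, 0.006, 0.003, 0], [366, -170, 70, 0.006, 0.003, 0]]], hand=46)

```text
time_s: 11.22
ee_pos: [0.3909, 0.269, 0.0818]
ee_rot: [-3.141, 0.003, 1.655]
ft_force: [0.0, 0.3, 0.8]
width: 0.0458
```

```bash
python3 - <<'E'
from h import *
go((.3925,.2697,.036,1.654))
save('side','s11',(310,300,410,420),5)
E
```

```text
t 11.22 pos [0.3909 0.269  0.0818] rot [-3.141e+00  3.000e-03  1.655e+00] w 0.0458 F [0.  0.3 0.8]
[0.7, 1.6, 45.8, -0.001, 0.003, 0.001] rows 1.0
```

View pics/s11.png

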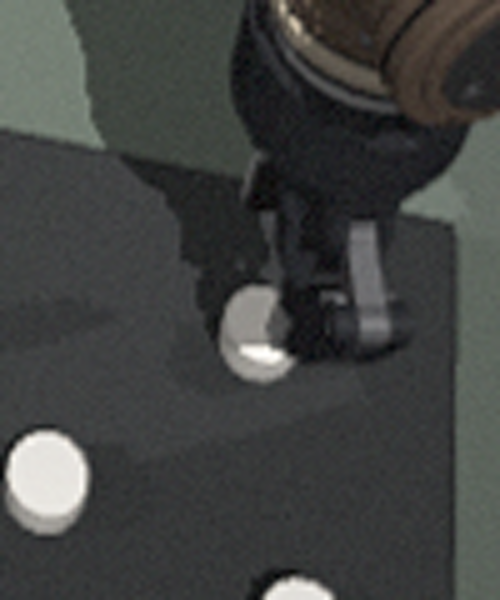

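move_arm(commands=[[[0, 2, 35, 0, 0, 0], [0, 2, 46, 0, 0, 0], [0, 2, 46, 0, 0, 0]]])

```text
time_s: 11.65
ee_pos: [0.3944, 0.2684, 0.0369]
ee_rot: [3.141, 0.003, 1.653]
ft_force: [0.1, 0.4, 0.9]
width: 0.0458
```

move_arm(commands=[[[0, 0, 0, 0, 0, 0], [0, 0, 0, 0, 0, 0], [0, 0, 0, 0, 0, 0], [0, 0, 0, 0, 0, 0]]], hand=0)

```text
time_s: 12.15
ee_pos: [0.3956, 0.2687, 0.0382]
ee_rot: [3.138, 0.003, 1.653]
ft_force: [0.9, -1.7, 5.9]
width: 0.028
```

```bash
python3 - <<'E'
from h import *
p=(.584,-.020)
go((*p,.15,1.654),(*p,.07,1.654))
E
```

```text
t 12.15 pos [0.3956 0.2687 0.0382] rot [3.138e+00 3.000e-03 1.653e+00] w 0.0280 F [ 0.9 -1.7  5.9]
[-303.5, 164.4, -110.5, 0.003, 0.003, -0.001] rows 6.0
[-303.3, 164.1, -30.5, 0.003, 0.003, -0.001] rows 6.0
```

move_arm(commands=[[[0, 0, -60, 0, 0, 0], [-40, 22, -100, 0, 0, 0], [-95, 51, -110, 0, 0, 0], [-150, 81, -110, 0, 0, 0], [-203, 110, -110, 0, 0, 0], [-255, 138, -110, 0, 0, 0], [-303, 164, -90, 0, 0, 0], [-303, 164, -50, 0, 0, 0], [-303, 164, -30, 0, 0, 0], [-303, 164, -30, 0.003, 0.003, 0]]])

```text
time_s: 13.4
ee_pos: [0.5817, -0.0187, 0.0672]
ee_rot: [-3.137, -0.002, 1.654]
ft_force: [-0.2, -0.4, 0.2]
width: 0.028
```

```bash
python3 - <<'E'
from h import *
p=(.584,-.020)
go((*p,.02,1.654))
save('side','s12',(200,120,420,300),3.3)
E
```

```text
t 13.40 pos [ 0.5817 -0.0187  0.0672] rot [-3.137e+00 -2.000e-03  1.654e+00] w 0.0280 F [-0.2 -0.4  0.2]
[-1.6, 2.4, 47.2, -0.005, -0.002, -0.0] rows 1.0
```

View pics/s12.png

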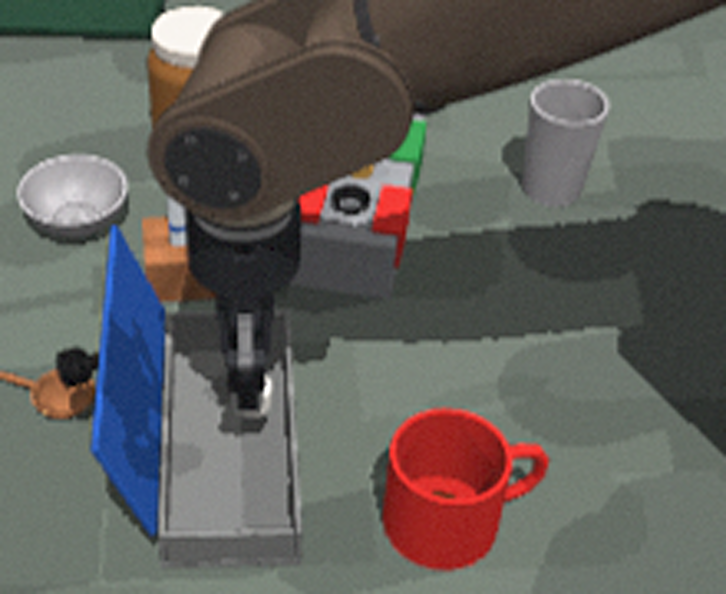

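move_arm(commands=[[[-1, 2, 35, 0, 0, 0], [-1, 2, 47, 0, 0, 0], [-1, 2, 47, 0, 0, 0], [-1, 2, 47, 0, 0, 0]]])

```text
time_s: 13.95
ee_pos: [0.5863, -0.0197, 0.0237]
ee_rot: [3.141, -0.0, 1.655]
ft_force: [0.2, -0.9, 0.0]
width: 0.0284
```

move_arm(commands=[[[0, 0, 0, 0, 0, 0], [0, 0, 0, 0, 0, 0], [0, 0, 0, 0, 0, 0], [0, 0, -50, 0, 0, 0], [0, 0, -110, 0, 0, 0], [0, 0, -130, 0, 0, 0]]], hand=44)

```text
time_s: 14.7
ee_pos: [0.5887, -0.0203, 0.1588]
ee_rot: [3.133, 0.002, 1.655]
ft_force: [-0.4, 0.2, -0.5]
width: 0.0447
```

```bash
python3 - <<'E'
from h import *
go((.4758,.331,.08,1.654))
im=save('side','s13',(200,200,420,420),2.7)
hsv=cv2.cvtColor(im,cv2.COLOR_RGB2HSV).astype(int)
b=blobs((hsv[...,2]>190)&(hsv[...,1]<40)); print([(x[0],onz('side',x[0],.038)) for x in b if x[0][1]>330 and x[0][0]>200])
E
```

```text
t 14.70 pos [ 0.5887 -0.0203  0.1588] rot [3.133e+00 2.000e-03 1.655e+00] w 0.0447 F [-0.4  0.2 -0.5]
[359.6, -83.8, 77.3, 0.009, 0.002, 0.001] rows 7.0
[(array([319. , 394.7]), array([0.47583704, 0.33085529, 0.038     ])), (array([369.1, 417.8]), array([0.38903286, 0.36368685, 0.038     ]))]
```

View pics/s13.png

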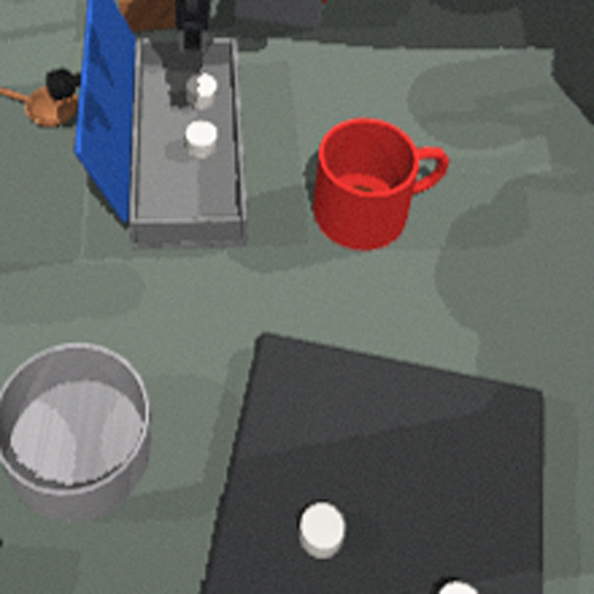

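move_arm(commands=[[[60, -14, 0, 0, 0, 0], [120, -28, 0, 0, 0, 0], [180, -42, 0, 0, 0, 0], [240, -56, 0, 0, 0, 0], [300, -70, 20, 0, 0, 0], [350, -82, 50, 0, 0, 0], [360, -84, 77, 0.008, 0.002, 0], [360, -84, 77, 0.008, 0.002, 0], [360, -84, 77, 0.008, 0.002, 0]]], hand=46)

```text
time_s: 15.88
ee_pos: [0.4762, 0.3307, 0.081]
ee_rot: [3.14, 0.001, 1.654]
ft_force: [-0.2, 0.0, -0.4]
width: 0.0461
```

```bash
python3 - <<'E'
from h import *
go((.4765,.331,.036,1.654))
save('side','s14',(270,320,370,420),6)
E
```

```text
t 15.88 pos [0.4762 0.3307 0.081 ] rot [3.140e+00 1.000e-03 1.654e+00] w 0.0461 F [-0.2  0.  -0.4]
[0.3, 0.3, 45.0, 0.001, 0.001, -0.0] rows 1.0
```

View pics/s14.png

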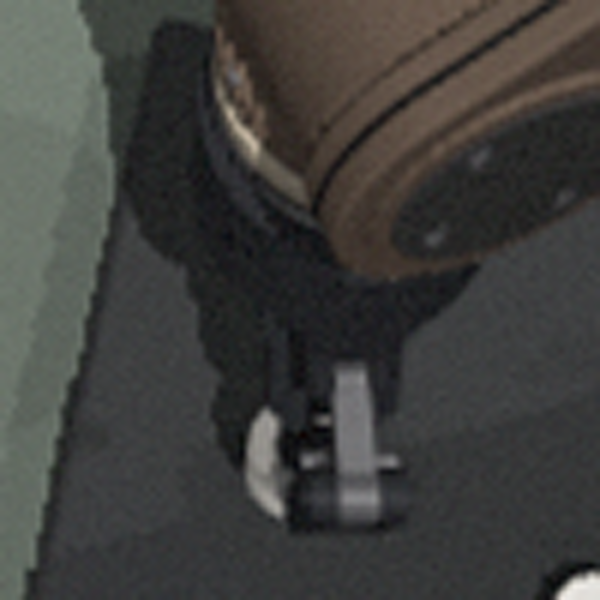

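move_arm(commands=[[[0, 1, 35, 0, 0, 0], [0, 1, 45, 0, 0, 0], [0, 1, 45, 0, 0, 0]]])

```text
time_s: 16.3
ee_pos: [0.4781, 0.3302, 0.037]
ee_rot: [3.139, 0.0, 1.653]
ft_force: [-0.4, 0.3, 0.2]
width: 0.0462
```

move_arm(commands=[[[0, 0, 0, 0, 0, 0], [0, 0, 0, 0, 0, 0], [0, 0, 0, 0, 0, 0], [0, 0, 0, 0, 0, 0]]], hand=0)

```text
time_s: 16.8
ee_pos: [0.4793, 0.3306, 0.0385]
ee_rot: [3.137, -0.0, 1.653]
ft_force: [-0.3, -1.2, 5.4]
width: 0.028
```

```bash
python3 - <<'E'
from h import *
p=(.580,.040)
go((*p,.15,1.654),(*p,.07,1.654))
E
```

```text
t 16.80 pos [0.4793 0.3306 0.0385] rot [ 3.137 -0.     1.653] w 0.0280 F [-0.3 -1.2  5.4]
[-297.8, 77.2, -111.2, 0.005, -0.0, -0.001] rows 6.0
[-297.9, 76.8, -31.2, 0.005, -0.0, -0.001] rows 5.0
```

move_arm(commands=[[[0, 0, -60, 0, 0, 0], [-50, 13, -100, 0, 0, 0], [-105, 27, -110, 0, 0, 0], [-160, 41, -110, 0, 0, 0], [-215, 56, -110, 0, 0, 0], [-270, 70, -105, 0, 0, 0], [-298, 77, -70, 0, 0, 0], [-298, 77, -31, 0.003, 0, 0], [-298, 77, -31, 0.003, 0, 0]]])

```text
time_s: 17.92
ee_pos: [0.5767, 0.0399, 0.0657]
ee_rot: [-3.134, -0.002, 1.652]
ft_force: [-0.4, 0.8, -0.2]
width: 0.0282
```

```bash
python3 - <<'E'
from h import *
p=(.581,.040)
go((*p,.021,1.654))
save('side','s15',(200,120,420,300),3.3)
E
```

```text
t 17.93 pos [0.5767 0.0399 0.0657] rot [-3.134e+00 -2.000e-03  1.652e+00] w 0.0282 F [-0.4  0.8 -0.2]
[-0.4, 4.6, 44.7, -0.007, -0.002, -0.002] rows 1.0
```

View pics/s15.png

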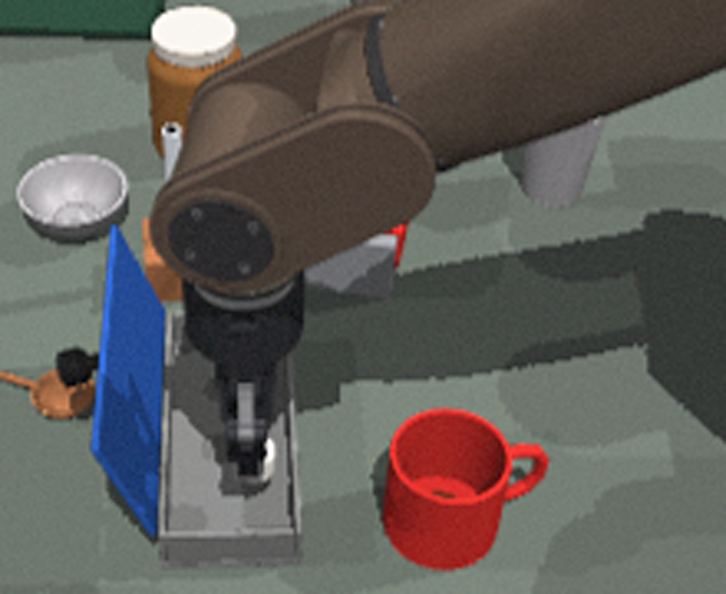

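move_arm(commands=[[[0, 4, 35, 0, 0, 0], [0, 4, 45, -0.005, 0, 0], [0, 4, 45, -0.005, 0, 0], [0, 4, 45, -0.005, 0, 0]]])

```text
time_s: 18.48
ee_pos: [0.5837, 0.0406, 0.025]
ee_rot: [3.136, -0.001, 1.653]
ft_force: [-0.3, 0.1, -0.4]
width: 0.0282
```

move_arm(commands=[[[0, 0, 0, 0, 0, 0], [0, 0, 0, 0, 0, 0], [0, 0, 0, 0, 0, 0], [0, 0, -50, 0, 0, 0], [0, 0, -110, 0, 0, 0], [0, 0, -130, 0, 0, 0]]], hand=44)

```text
time_s: 19.23
ee_pos: [0.5854, 0.0402, 0.16]
ee_rot: [3.128, 0.001, 1.653]
ft_force: [0.1, -0.1, 0.1]
width: 0.0439
```

```bash
python3 - <<'E'
from h import *
im=save('side','s16',(200,200,420,420),2.7); im2=save('top','t16',(140,170,330,320),4)
for n,i in (('side',im),('top',im2)):
    hsv=cv2.cvtColor(i,cv2.COLOR_RGB2HSV).astype(int)
    print([(x[0],onz(n,x[0],.038)) for x in blobs((hsv[...,2]>170)&(hsv[...,1]<40)) if (n=='side' and x[0][1]>330 and x[0][0]>200) or (n=='top' and 140<x[0][0]<220 and 220<x[0][1]<310)])
go((.392,.362,.08,1.654))
E
```

```text
[(array([245.1, 334.8]), array([0.62516986, 0.22339482, 0.038     ])), (array([243.6, 361.7]), array([0.62081155, 0.27925649, 0.038     ])), (array([216.7, 363.3]), array([0.67223133, 0.28588111, 0.038     ])), (array([369.3, 417.8]), array([0.38868551, 0.36366276, 0.038     ]))]
[(array([161.6, 273.2]), array([0.38714114, 0.3760408 , 0.038     ]))]
t 19.32 pos [0.5847 0.0403 0.1582] rot [3.13  0.    1.653] w 0.0441 F [ 0.3  0.2 -1.2]
[336.5, -166.5, 76.2, 0.012, 0.0, -0.001] rows 7.0
```

View pics/s16.png

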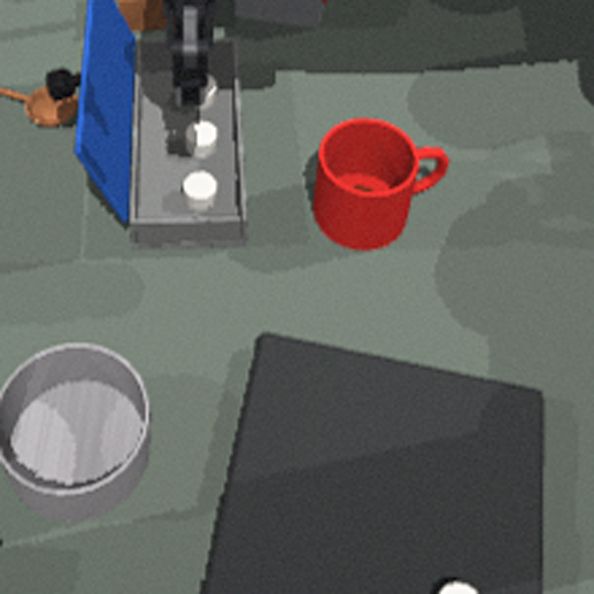

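View pics/t16.png

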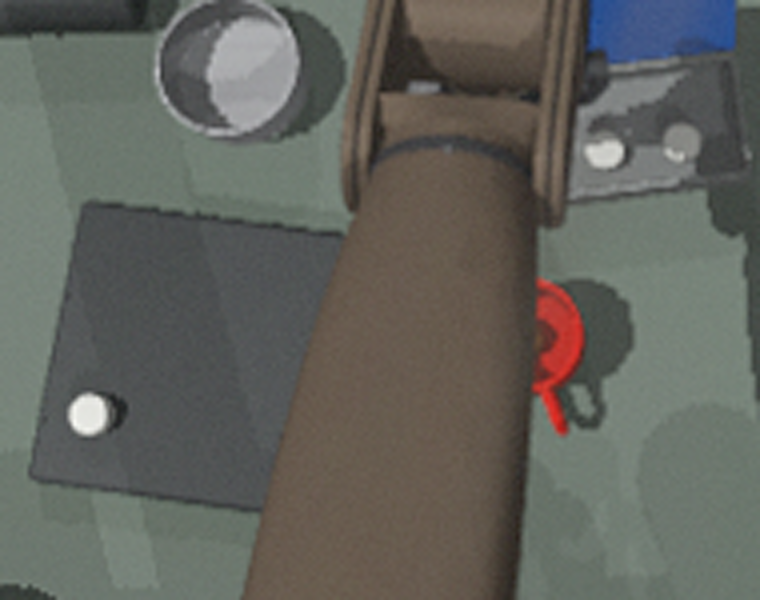

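```bash
python3 - <<'E'
from h import *
go((.3885,.3745,.08,1.654))
E
```

```text
t 19.32 pos [0.5847 0.0403 0.1582] rot [3.13  0.    1.653] w 0.0441 F [ 0.3  0.2 -1.2]
[349.2, -169.0, 76.1, 0.012, 0.0, -0.001] rows 7.0
```

move_arm(commands=[[[55, -27, 0, 0, 0, 0], [110, -53, 0, 0, 0, 0], [165, -80, 0, 0, 0, 0], [220, -106, 0, 0, 0, 0], [275, -133, 15, 0, 0, 0], [330, -160, 40, 0.008, 0, 0], [349, -169, 76, 0.01, 0, 0], [349, -169, 76, 0.01, 0, 0], [349, -169, 76, 0.01, 0, 0]]], hand=48)

```text
time_s: 20.45
ee_pos: [0.3884, 0.3735, 0.0793]
ee_rot: [3.142, 0.002, 1.653]
ft_force: [0.5, 0.3, 1.1]
width: 0.0479
```

```bash
python3 - <<'E'
from h import *
go((.3885,.3745,.036,1.654))
save('side','s17',(300,320,420,420),6)
save('top','t17',(120,200,260,320),5)
E
```

```text
t 20.45 pos [0.3884 0.3735 0.0793] rot [3.142e+00 2.000e-03 1.653e+00] w 0.0479 F [0.5 0.3 1.1]
[1.0, 0.2, 43.3, 0.0, 0.002, -0.001] rows 1.0
```

View pics/s17.png

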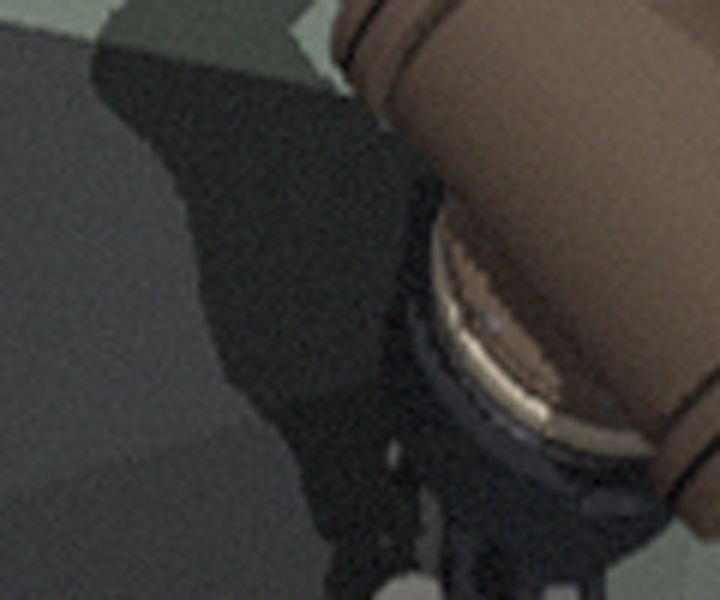

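View pics/t17.png

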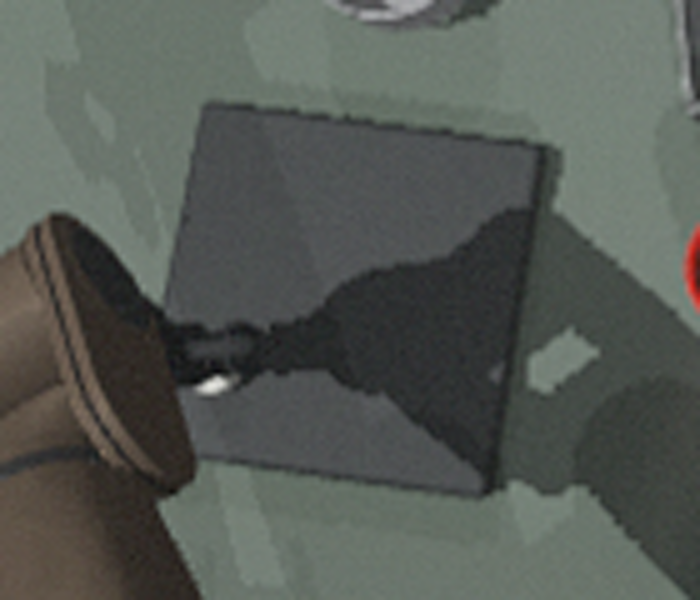

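move_arm(commands=[[[1, 1, 30, 0, 0, 0], [1, 1, 43, 0, 0, 0], [1, 1, 43, 0, 0, 0]]])

```text
time_s: 20.92
ee_pos: [0.3908, 0.3741, 0.0376]
ee_rot: [3.14, 0.001, 1.65]
ft_force: [0.1, -0.8, 0.1]
width: 0.0478
```

move_arm(commands=[[[0, 0, 0, 0, 0, 0], [0, 0, 0, 0, 0, 0], [0, 0, 0, 0, 0, 0], [0, 0, 0, 0, 0, 0]]], hand=0)

```text
time_s: 21.42
ee_pos: [0.3917, 0.3746, 0.0389]
ee_rot: [3.138, -0.0, 1.651]
ft_force: [0.6, -1.9, 5.3]
width: 0.0282
```

```bash
python3 - <<'E'
from h import *
go((.651,.268,.13,1.654),(.651,.268,.085,1.654))
E
```

```text
t 21.43 pos [0.3917 0.3746 0.0389] rot [ 3.138 -0.     1.651] w 0.0282 F [ 0.6 -1.9  5.3]
[-126.9, 250.3, -90.2, 0.004, -0.0, -0.003] rows 5.0
[-126.9, 250.1, -45.2, 0.004, -0.0, -0.003] rows 5.0
```

move_arm(commands=[[[0, 0, -50, 0, 0, 0], [-15, 30, -90, 0, 0, 0], [-42, 83, -95, 0, 0, 0], [-68, 135, -95, 0, 0, 0], [-95, 188, -92, 0, 0, 0], [-120, 236, -90, 0, 0, 0], [-127, 250, -70, 0.003, 0, 0], [-127, 250, -52, 0.003, 0, 0], [-127, 250, -52, 0.003, 0, 0], [-127, 250, -52, 0.003, 0, 0]]])

```text
time_s: 22.68
ee_pos: [0.6499, 0.2688, 0.0919]
ee_rot: [3.141, -0.0, 1.652]
ft_force: [-0.4, -0.7, -0.2]
width: 0.0279
```

```bash
python3 - <<'E'
from h import *
go((.651,.268,.05,1.654))
save('side','s18',(160,260,340,420),4)
save('top','t18',(140,120,330,270),4)
E
```

```text
t 22.68 pos [0.6499 0.2688 0.0919] rot [ 3.141 -0.     1.652] w 0.0279 F [-0.4 -0.7 -0.2]
[-0.9, 1.1, 41.9, 0.0, -0.0, -0.002] rows 1.0
```

View pics/s18.png

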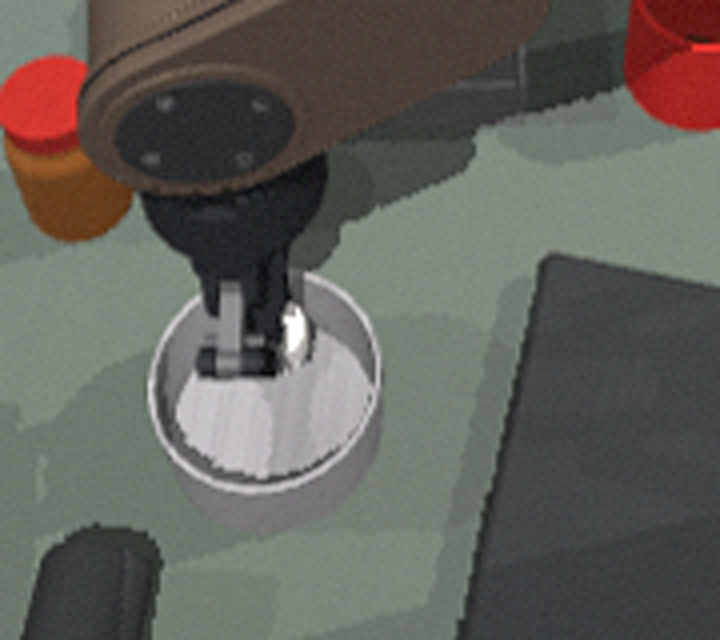

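View pics/t18.png

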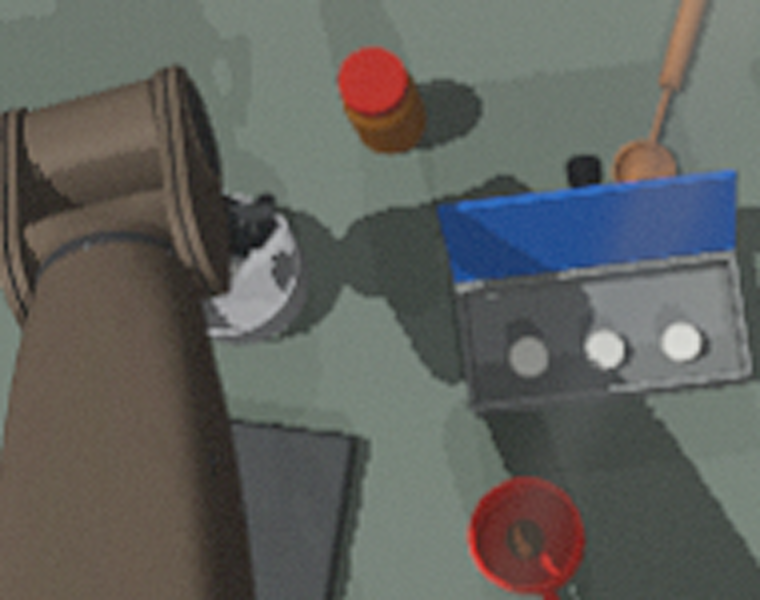

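move_arm(commands=[[[0, 0, 30, 0, 0, 0], [0, 0, 46, 0, 0, 0], [0, 0, 46, 0, 0, 0], [0, 0, 46, 0, 0, 0]]])

```text
time_s: 23.28
ee_pos: [0.6514, 0.2691, 0.0481]
ee_rot: [3.138, -0.001, 1.652]
ft_force: [-0.3, -0.5, -0.2]
width: 0.0282
```

move_arm(commands=[[[0, 0, 0, 0, 0, 0], [0, 0, 0, 0, 0, 0], [0, 0, 0, 0, 0, 0], [0, 0, -50, 0, 0, 0], [0, 0, -110, 0, 0, 0], [0, 0, -150, 0, 0, 0]]], hand=40)

```text
time_s: 24.02
ee_pos: [0.6518, 0.2692, 0.202]
ee_rot: [3.133, -0.001, 1.652]
ft_force: [0.5, 1.0, -0.1]
width: 0.0401
```

```bash
python3 - <<'E'
from h import *
go((.651,.268,.2,1.654))
im=save('side','s19',(140,130,360,380),2.4)
E
```

```text
t 24.02 pos [0.6518 0.2692 0.202 ] rot [ 3.133e+00 -1.000e-03  1.652e+00] w 0.0401 F [ 0.5  1.  -0.1]
[-1.1, -0.9, 2.0, 0.008, -0.001, -0.002] rows 1.0
```

View pics/s19.png

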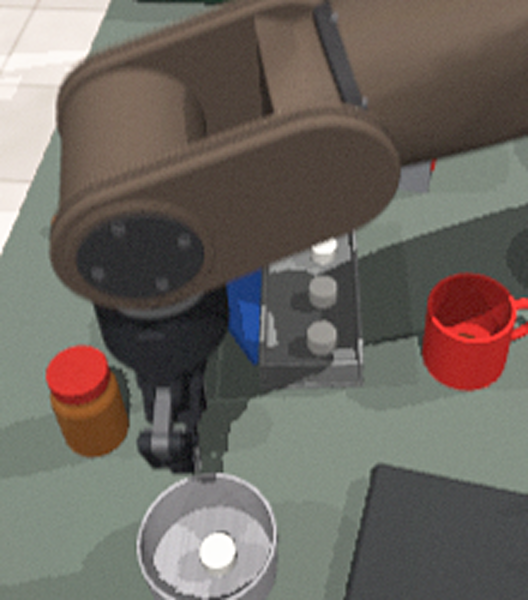

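```bash
python3 - <<'E'
from h import *
go((.725,.05,.19,1.654),(.725,.05,.105,1.654))
E
```

```text
t 24.07 pos [0.6543 0.2699 0.2087] rot [ 3.124e+00 -3.000e-03  1.652e+00] w 0.0399 F [1.2 1.6 4.4]
[-225.0, 52.3, 19.0, 0.018, -0.003, -0.002] rows 4.0
[-225.2, 50.8, 104.0, 0.018, -0.003, -0.002] rows 5.0
```

move_arm(commands=[[[-60, 14, 10, 0.01, 0, 0], [-120, 28, 19, 0.015, 0, 0], [-180, 42, 19, 0.015, 0, 0], [-225, 52, 19, 0.015, 0, 0], [-225, 52, 19, 0.015, 0, 0], [-225, 52, 19, 0.015, 0, 0]]], hand=0)

```text
time_s: 24.82
ee_pos: [0.7244, 0.0503, 0.1894]
ee_rot: [3.14, -0.004, 1.652]
ft_force: [0.2, 0.5, 0.8]
width: -0.0001
```

```bash
python3 - <<'E'
from h import *
go((.725,.05,.105,1.654),(.62,.042,.105,1.654))
save('side','s20',(140,130,360,330),3)
save('top','t20',(220,120,330,220),6)
E
```

```text
t 24.82 pos [0.7244 0.0503 0.1894] rot [ 3.14  -0.004  1.652] w -0.0001 F [0.2 0.5 0.8]
[-0.7, 0.4, 84.4, 0.002, -0.004, -0.002] rows 2.0
[-0.2, -104.9, 84.2, 0.002, -0.004, -0.002] rows 3.0
```

View pics/s20.png

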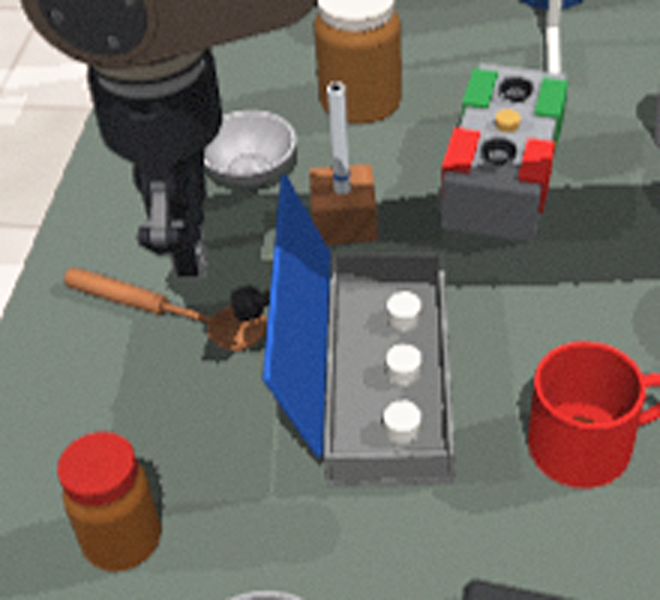

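move_arm(commands=[[[0, 0, 50, 0, 0, 0], [0, 0, 82, 0, 0, 0], [0, 0, 82, 0, 0, 0], [0, -20, 82, 0, 0, 0], [0, -35, 82, 0, 0, 0], [0, -50, 82, 0, 0, 0], [0, -60, 82, 0, 0, 0], [0, -70, 82, 0, 0, 0], [0, -80, 82, 0, 0, 0]]])

```text
time_s: 26.05
ee_pos: [0.6447, 0.0453, 0.1083]
ee_rot: [3.138, -0.003, 1.654]
ft_force: [-0.1, 1.2, 0.7]
width: -0.0002
```

```bash
python3 - <<'E'
from h import *
go((.62,.042,.105,1.654))
save('side','s21',(140,130,360,330),3)
E
```

```text
t 26.05 pos [0.6447 0.0453 0.1083] rot [ 3.138e+00 -3.000e-03  1.654e+00] w -0.0002 F [-0.1  1.2  0.7]
[-1.2, -24.9, 3.2, 0.003, -0.003, 0.0] rows 1.0
```

View pics/s21.png

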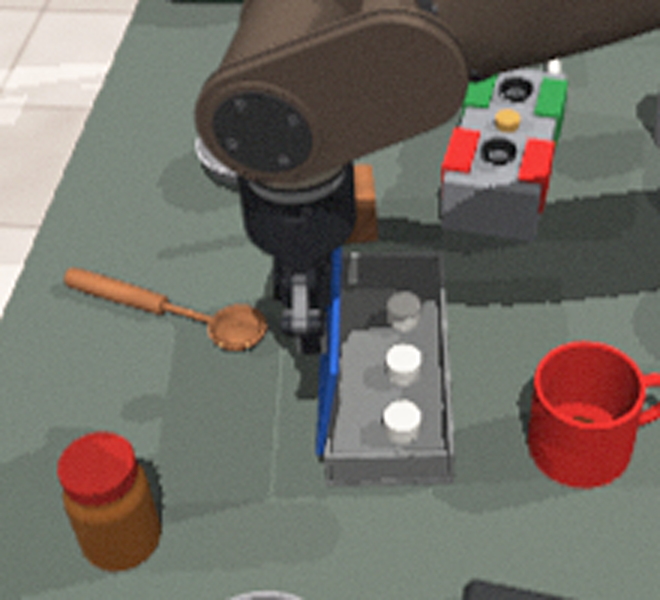

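move_arm(commands=[[[0, -8, 0, 0, 0, 0], [0, -16, 0, 0, 0, 0], [0, -24, 0, 0, 0, 0], [0, -32, 0, 0, 0, 0], [0, -40, 0, 0, 0, 0], [0, -40, 0, 0, 0, 0]]])

```text
time_s: 26.85
ee_pos: [0.6028, 0.042, 0.1076]
ee_rot: [3.141, -0.004, 1.654]
ft_force: [0.3, -0.3, -0.2]
width: -0.0006
```

```bash
python3 - <<'E'
from h import *
go((.62,.042,.105,1.654))
save('side','s22',(140,130,360,330),3)
E
```

```text
t 26.85 pos [0.6028 0.042  0.1076] rot [ 3.141 -0.004  1.654] w -0.0006 F [ 0.3 -0.3 -0.2]
[-1.4, 17.2, 2.6, 0.0, -0.004, 0.0] rows 1.0
```

View pics/s22.png

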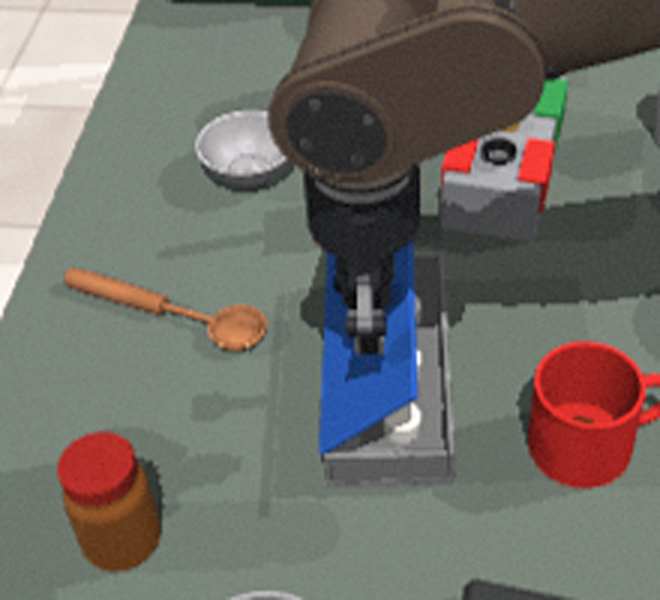

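move_arm(commands=[[[0, 0, -40, 0, 0, 0], [0, 0, -90, 0, 0, 0], [-60, 10, -110, 0, 0, 0], [-120, 20, -112, 0, 0, 0], [-120, 20, -112, 0, 0, 0]]], hand=50)

```text
time_s: 27.52
ee_pos: [0.6341, -0.0805, 0.2201]
ee_rot: [3.139, -0.002, 1.649]
ft_force: [-0.2, 0.2, 0.1]
width: 0.0498
```

```bash
python3 - <<'E'
from h import *
np.set_printoptions(precision=4,suppress=True)
for t,s in zip([(310.25,205.5),(291.25,207.25),(272.25,209.25)],[(274.7,231.7),(274.3,249),(274,267.7)]):
    print('top',onz('top',t,.025)[:2],'side',onz('side',s,.025)[:2])
go((.655,-.208,.2,1.654))
save('side','s23',(140,110,360,330),2.7)
save('top','t23',(240,120,440,270),4)
E
```

```text
top [ 0.5841 -0.082 ] side [ 0.5872 -0.0768]
top [ 0.5804 -0.0224] side [ 0.5838 -0.0181]
top [0.5759 0.0373] side [0.5802 0.04  ]
t 27.52 pos [ 0.6341 -0.0805  0.2201] rot [ 3.139 -0.002  1.649] w 0.0498 F [-0.2  0.2  0.1]
[-128.8, 10.8, 19.9, 0.003, -0.002, -0.005] rows 3.0
```

View pics/s23.png

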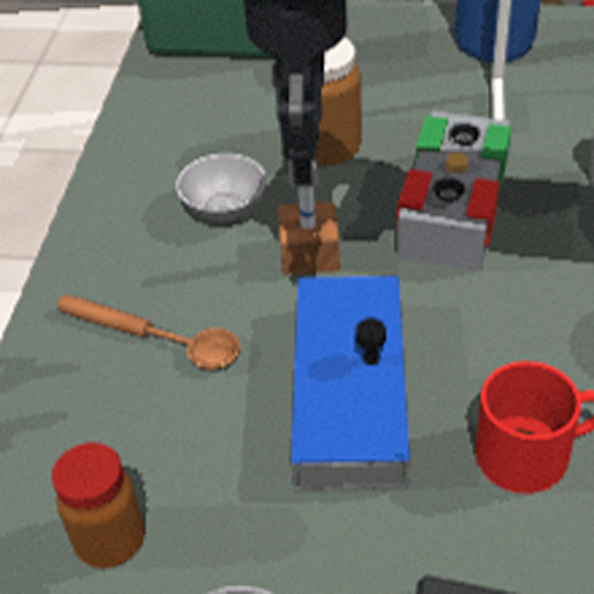

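View pics/t23.png

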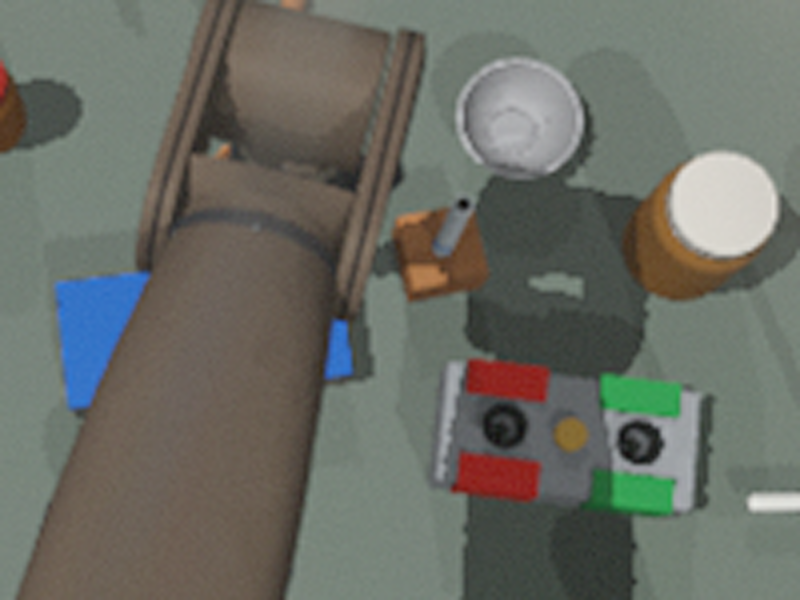

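```bash
python3 - <<'E'
from h import *
go((.656,-.210,.2,1.654))
E
```

```text
t 27.62 pos [ 0.633  -0.0768  0.2189] rot [ 3.141 -0.004  1.652] w 0.0501 F [-0.8  0.1  0. ]
[-134.8, 12.1, 18.3, 0.0, -0.004, -0.002] rows 3.0
```

move_arm(commands=[[[-60, 6, 10, 0, 0, 0], [-115, 11, 18, 0, 0, 0], [-133, 12, 18, 0, -0.003, 0], [-133, 12, 18, 0, -0.003, 0], [-133, 12, 18, 0, -0.003, 0]]])

```text
time_s: 28.25
ee_pos: [0.6559, -0.2061, 0.2006]
ee_rot: [3.141, -0.002, 1.654]
ft_force: [0.9, 0.0, 0.4]
width: 0.0505
```

```bash
python3 - <<'E'
from h import *
go((.656,-.210,.115,1.654))
save('side','s24',(200,90,320,210),5)
save('top','t24',(300,120,420,240),5)
E
```

```text
t 28.25 pos [ 0.6559 -0.2061  0.2006] rot [ 3.141e+00 -2.000e-03  1.654e+00] w 0.0505 F [0.9 0.  0.4]
[-4.1, -0.3, 85.6, 0.0, -0.002, 0.0] rows 2.0
```

View pics/s24.png

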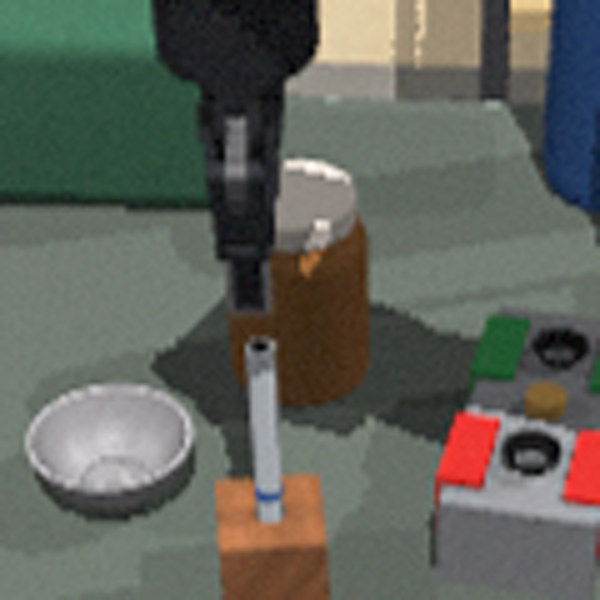

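View pics/t24.png

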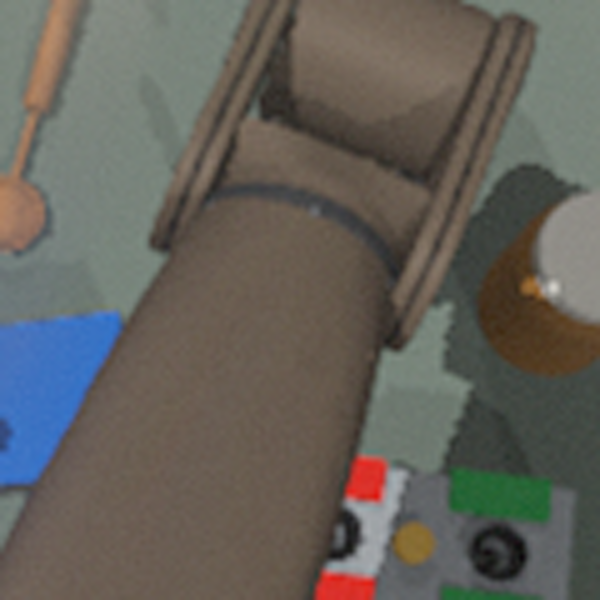

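```bash
python3 - <<'E'
from h import *
for P in [(.6538,-.181,.206),(.6538,-.173,.206),(.656,-.21,.16)]: print((proj('side',P)-[200,90])*5)
E
```

```text
[251.25949635 300.77539128]
[249.31825039 310.25826392]
[258.67022072 340.96220807]
```

move_arm(commands=[[[-2, -1, 30, 0, 0, 0], [-2, -1, 60, 0, 0, 0], [-2, -1, 86, 0, 0, 0], [-2, -1, 86, 0, 0, 0], [-2, -1, 86, 0, 0, 0]]])

```text
time_s: 28.98
ee_pos: [0.656, -0.2078, 0.1163]
ee_rot: [3.139, -0.001, 1.656]
ft_force: [-0.8, -0.1, -0.4]
width: 0.0502
```

```bash
python3 - <<'E'
from h import *
go((.656,-.208,.115,1.654))
save('side','s25',(200,90,320,210),5)
E
```

```text
t 28.98 pos [ 0.656  -0.2078  0.1163] rot [ 3.139e+00 -1.000e-03  1.656e+00] w 0.0502 F [-0.8 -0.1 -0.4]
[-0.2, -0.0, 1.3, 0.003, -0.001, 0.002] rows 1.0
```

View pics/s25.png

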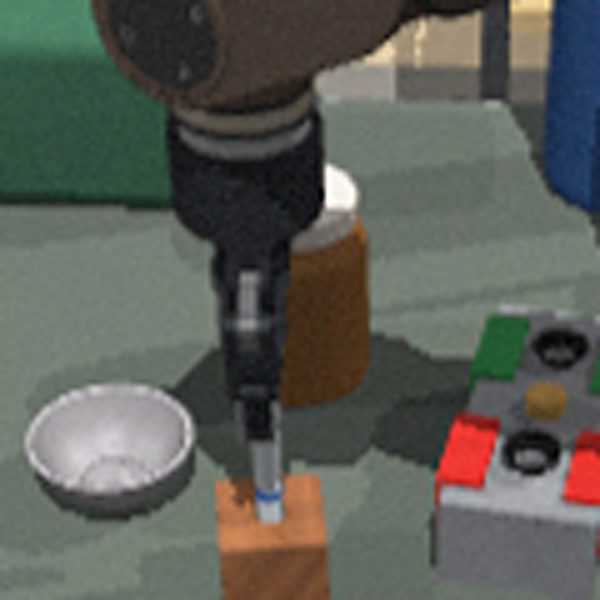

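move_arm(commands=[[[0, -2, 0, 0, 0, 0], [0, -2, 0, 0, 0, 0], [0, -2, 0, 0, 0, 0], [0, -2, 0, 0, 0, 0], [0, -2, 0, 0, 0, 0], [0, -2, 0, 0, 0, 0]]], hand=0, newtons=50)

```text
time_s: 29.78
ee_pos: [0.6551, -0.2083, 0.1186]
ee_rot: [3.136, 0.0, 1.655]
ft_force: [-1.3, 1.1, 6.1]
width: 0.0142
```

```bash
python3 - <<'E'
from h import *
go((.653,-.208,.225,1.654),(.4945,-.342,.225,1.654))
save('side','s26',(200,90,320,210),5)
E
```

```text
t 29.77 pos [ 0.6551 -0.2083  0.1186] rot [3.136 0.    1.655] w 0.0142 F [-1.3  1.1  6.1]
[0.4, -1.4, -106.4, 0.005, 0.0, 0.001] rows 2.0
[-119.7, -170.7, -107.3, 0.005, 0.0, 0.001] rows 4.0
```

View pics/s26.png

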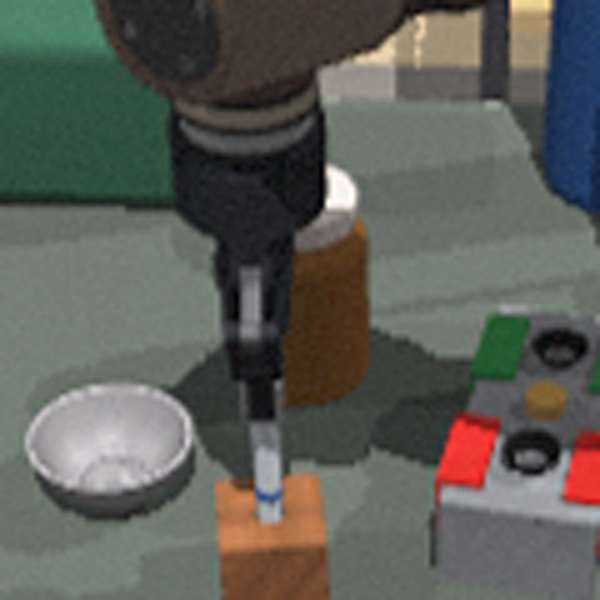

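move_arm(commands=[[[0, 0, -30, 0, 0, 0], [0, 0, -60, 0, 0, 0], [0, 0, -100, 0, 0, 0], [-30, -43, -105, 0, 0, 0], [-60, -85, -105, 0, 0, 0], [-90, -128, -105, 0, 0, 0], [-119, -170, -105, 0, 0, 0], [-119, -170, -105, 0, 0, 0], [-119, -170, -105, 0, 0, 0]]])

```text
time_s: 30.95
ee_pos: [0.4952, -0.3411, 0.2223]
ee_rot: [3.136, -0.0, 1.655]
ft_force: [0.6, -0.5, -0.7]
width: 0.0135
```

```bash
python3 - <<'E'
from h import *
go((.4945,-.342,.19,1.654))
save('side','s27',(260,80,380,200),5)
save('top','t27',(330,150,450,270),5)
E
```

```text
t 30.95 pos [ 0.4952 -0.3411  0.2223] rot [ 3.136 -0.     1.655] w 0.0135 F [ 0.6 -0.5 -0.7]
[-0.8, -0.9, 32.3, 0.005, -0.0, 0.001] rows 1.0
```

View pics/s27.png

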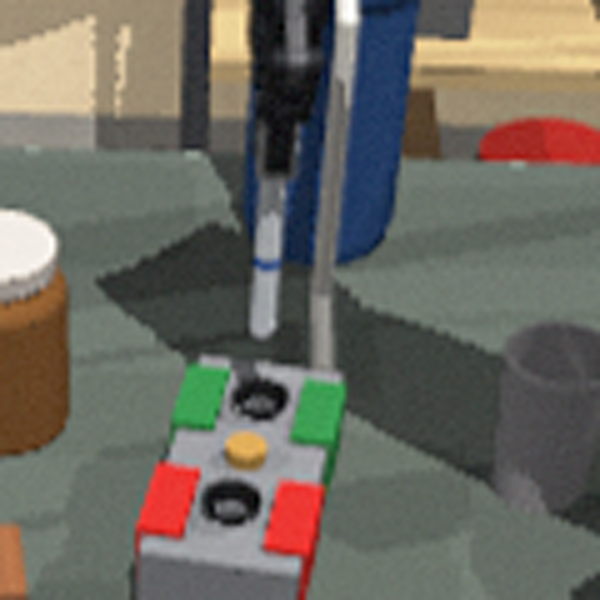

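View pics/t27.png

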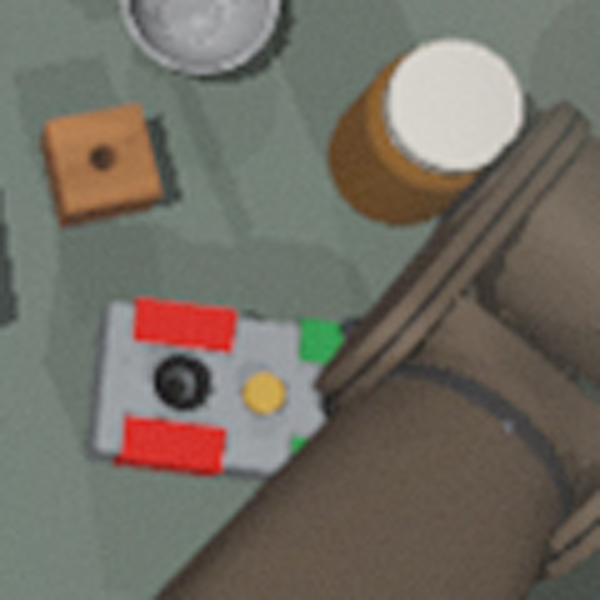

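```bash
python3 - <<'E'
from h import *
s=st();P=np.array(s['ee_pos']); 
f=P-[0,0,.1075]
print('foot pred',(proj('side',f)-[260,80])*5)
for y in (-.335,-.342,-.349): print(y,(proj('side',(.4945,y,.07))-[260,80])*5)
for x in (.485,.5045): print(x,(proj('side',(x,-.342,.07))-[260,80])*5)
E
```

```text
foot pred [261.21354379 329.77739677]
-0.335 [259.10881287 397.85525245]
-0.342 [259.17677461 390.84830614]
-0.349 [259.24416724 383.90139429]
0.485 [275.01714197 391.42267012]
0.5045 [242.51862874 390.24416624]
```

move_arm(commands=[[[0, 0, 15, 0, 0, 0], [0, 0, 30, 0, 0, 0], [0, 0, 36, 0, 0, 0], [0, 0, 36, 0, 0, 0], [0, 0, 36, 0, 0, 0]]])

```text
time_s: 31.68
ee_pos: [0.4963, -0.3407, 0.1869]
ee_rot: [3.136, 0.001, 1.656]
ft_force: [0.5, -0.3, 0.0]
width: 0.0139
```

```bash
python3 - <<'E'
from h import *
go((.495,-.341,.19,1.654))
save('side','s28',(280,120,350,190),8)
E
```

```text
t 31.68 pos [ 0.4963 -0.3407  0.1869] rot [3.136e+00 1.000e-03 1.656e+00] w 0.0139 F [ 0.5 -0.3  0. ]
[-0.2, -1.3, -3.1, 0.006, 0.001, 0.002] rows 1.0
```

View pics/s28.png

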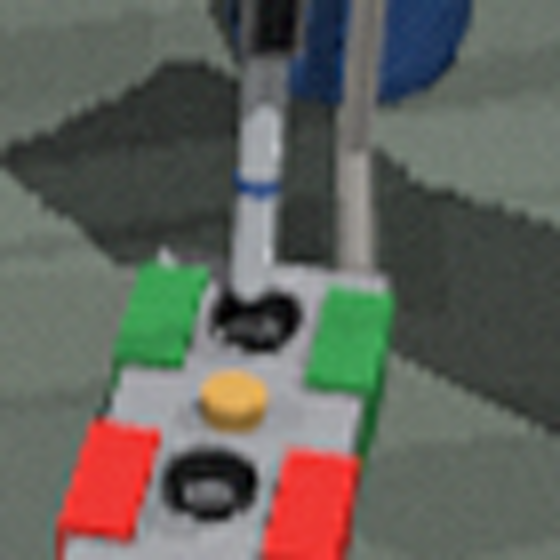

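move_arm(commands=[[[-1.5, -1, 4, 0, 0, 0], [-1.5, -1, 8, 0, 0, 0], [-1.5, -1, 12, 0, 0, 0], [-1.5, -1, 16, 0, 0, 0], [-1.5, -1, 20, 0, 0, 0], [-1.5, -1, 24, 0, 0, 0]]])

```text
time_s: 32.48
ee_pos: [0.4952, -0.3421, 0.163]
ee_rot: [3.137, -0.0, 1.657]
ft_force: [-2.0, 0.7, 0.4]
width: 0.0141
```

```bash
python3 - <<'E'
from h import *
go((.495,-.341,.19,1.654)); print(st()['ft_torque'])
save('side','s29',(280,120,350,190),8)
E
```

```text
t 32.48 pos [ 0.4952 -0.3421  0.163 ] rot [ 3.137 -0.     1.657] w 0.0141 F [-2.   0.7  0.4]
[1.2, -0.0, -27.0, 0.005, -0.0, 0.003] rows 1.0
[0.28854589 0.53096225 0.03905765]
```

View pics/s29.png

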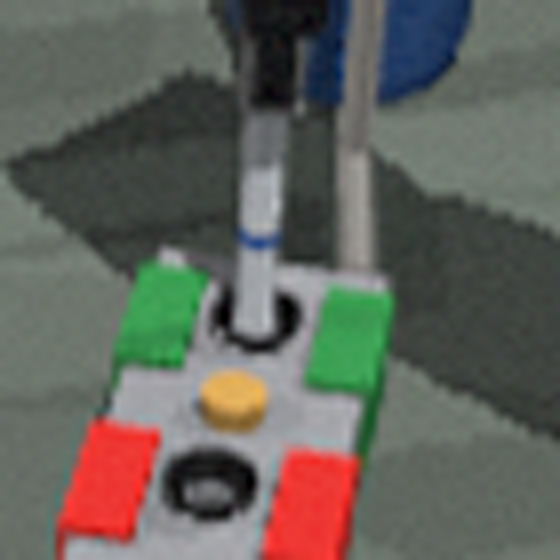

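move_arm(commands=[[[0, -1, 3, 0, 0, 0], [0, -1, 6, 0, 0, 0], [0, -1, 9, 0, 0, 0], [0, -1, 9, 0, 0, 0]]])

```text
time_s: 33.02
ee_pos: [0.4941, -0.342, 0.153]
ee_rot: [3.137, -0.001, 1.657]
ft_force: [0.1, 0.1, -0.8]
width: 0.0138
```

```bash
python3 - <<'E'
from h import *
go((.495,-.341,.19,1.654)); print(st()['ft_torque'])
save('side','s30',(280,120,350,190),8)
E
```

```text
t 33.02 pos [ 0.4941 -0.342   0.153 ] rot [ 3.137e+00 -1.000e-03  1.657e+00] w 0.0138 F [ 0.1  0.1 -0.8]
[1.0, 1.2, -37.0, 0.004, -0.001, 0.003] rows 1.0
[-0.00048803  0.00601183 -0.01090165]
```

View pics/s30.png

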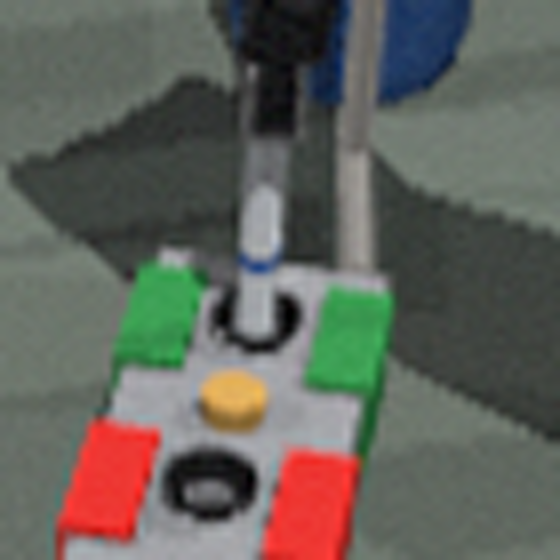

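move_arm(commands=[[[0, 0, 3, 0, 0, 0], [0, 0, 6, 0, 0, 0], [0, 0, 9, 0, 0, 0], [0, 0, 12, 0, 0, 0], [0, 0, 12, 0, 0, 0]]])

```text
time_s: 33.7
ee_pos: [0.4946, -0.3423, 0.1431]
ee_rot: [3.137, 0.0, 1.657]
ft_force: [-1.3, 1.1, 6.1]
width: 0.0137
```

move_arm(commands=[[[0, 0, 3, 0, 0, 0], [0, 0, 6, 0, 0, 0], [0, 0, 6, 0, 0, 0]]])

```text
time_s: 34.08
ee_pos: [0.4948, -0.3424, 0.1391]
ee_rot: [3.137, 0.0, 1.657]
ft_force: [-2.2, 2.7, 8.5]
width: 0.0139
```

move_arm(commands=[[[0, 0, 4, 0, 0, 0], [0, 0, 7, 0, 0, 0], [0, 0, 7, 0, 0, 0]]])

```text
time_s: 34.45
ee_pos: [0.496, -0.3429, 0.1383]
ee_rot: [3.135, 0.001, 1.657]
ft_force: [-6.7, 5.5, 20.4]
width: 0.0138
```

```bash
python3 - <<'E'
from h import *
go((.495,-.341,.19,1.654)); print(st()['ft_torque'])
save('side','s31',(280,120,350,190),8)
E
```

```text
t 34.45 pos [ 0.496  -0.3429  0.1383] rot [3.135e+00 1.000e-03 1.657e+00] w 0.0138 F [-6.7  5.5 20.4]
[2.0, -0.5, -51.7, 0.006, 0.001, 0.003] rows 1.0
[1.47995424 1.34652962 0.04365232]
```

View pics/s31.png

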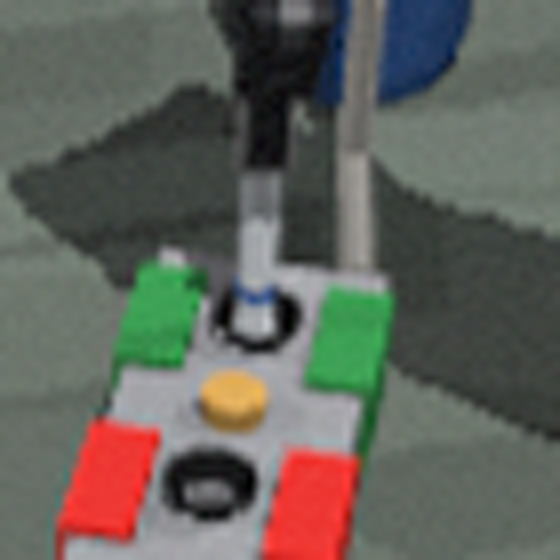

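move_arm(commands=[[[0.5, -1, 4, 0, 0, 0], [0.5, -1, 7, 0, 0, 0], [0.5, -1, 7, 0, 0, 0]]])

```text
time_s: 34.88
ee_pos: [0.4966, -0.3431, 0.1381]
ee_rot: [3.133, 0.002, 1.657]
ft_force: [-4.7, 6.3, 21.9]
width: 0.0139
```

move_arm(commands=[[[0, 0, 1, 0, 0, 0], [0, 0, 1, 0, 0, 0]]])

```text
time_s: 35.12
ee_pos: [0.4963, -0.3426, 0.1384]
ee_rot: [3.134, 0.0, 1.658]
ft_force: [-3.9, 3.2, 8.0]
width: 0.0142
```

move_arm(commands=[[[0, 0, 0, 0, 0, 0], [0, 0, 0, 0, 0, 0], [0, 0, 0, 0, 0, 0], [0, 0, -20, 0, 0, 0], [0, 0, -50, 0, 0, 0], [0, 0, -90, 0, 0, 0], [0, 0, -110, 0, 0, 0], [0, 0, -110, 0, 0, 0]]], hand=46)

```text
time_s: 36.12
ee_pos: [0.4963, -0.3434, 0.2511]
ee_rot: [3.131, 0.004, 1.658]
ft_force: [-0.2, 1.1, -0.0]
width: 0.0457
```

```bash
python3 - <<'E'
from h import *
go((.55,.12,.25,1.654))
save('side','s32',(230,60,370,200),4)
E
```

```text
t 36.12 pos [ 0.4963 -0.3434  0.2511] rot [3.131 0.004 1.658] w 0.0457 F [-0.2  1.1 -0. ]
[457.0, 93.7, 0.2, 0.01, 0.004, 0.004] rows 8.0
```

View pics/s32.png

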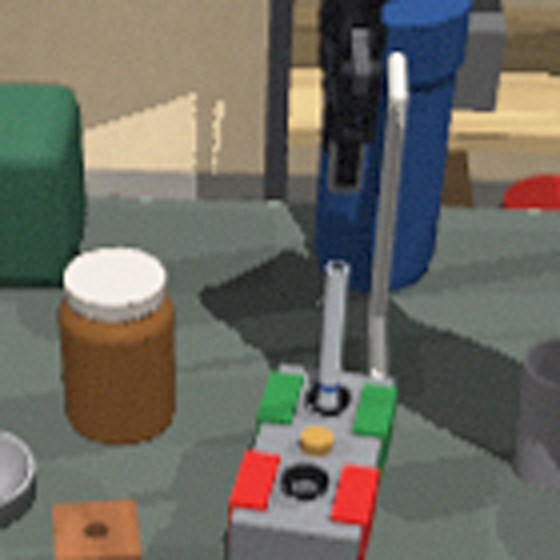

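move_arm(commands=[[[60, 10, -15, 0, 0, 0], [120, 22, -15, 0, 0, 0], [180, 35, -10, 0, 0, 0], [240, 48, 0, 0, 0, 0], [300, 60, 0, 0.008, 0, 0], [360, 74, 0, 0.008, 0, 0], [410, 85, 0, 0.008, 0, 0], [457, 94, 0, 0.008, 0, 0], [500, 80, 0, 0.008, 0, 0], [560, 60, 0, 0.008, 0, 0]]])

```text
time_s: 37.42
ee_pos: [0.5058, 0.2205, 0.2458]
ee_rot: [-3.137, 0.002, 1.656]
ft_force: [0.5, 0.3, -0.5]
width: 0.0461
```

```bash
python3 - <<'E'
from h import *
go((.5,.12,.25,1.654))
save('side','s33',(140,60,430,420),1.66); save('top','t33',(140,100,440,310),2.6)
save('top','t34',(330,140,430,260),5)
print('pred top of tube', [(n,proj(n,(.496,-.342,.18)),proj(n,(.496,-.342,.194))) for n in('side','top')])
E
```

```text
t 37.42 pos [0.5058 0.2205 0.2458] rot [-3.137e+00  2.000e-03  1.656e+00] w 0.0461 F [ 0.5  0.3 -0.5]
[-99.6, -14.3, -4.0, -0.004, 0.002, 0.002] rows 2.0
pred top of tube [('side', array([313.55869768, 126.24429439]), array([313.86517922, 121.84726466])), ('top', array([409.40353942, 223.3694247 ]), array([410.84812057, 222.58959076]))]
```

View pics/s33.png

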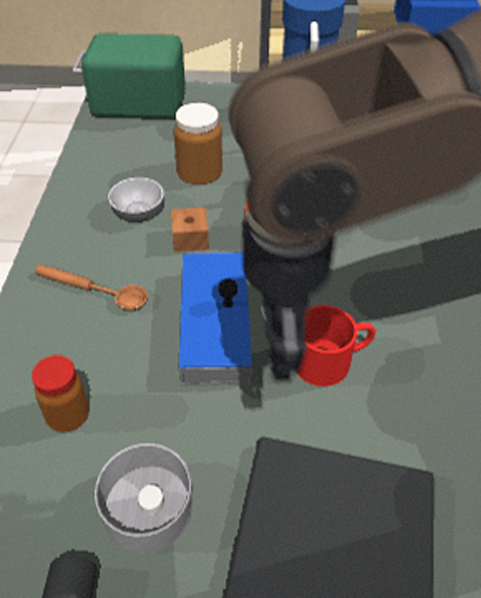

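View pics/t33.png

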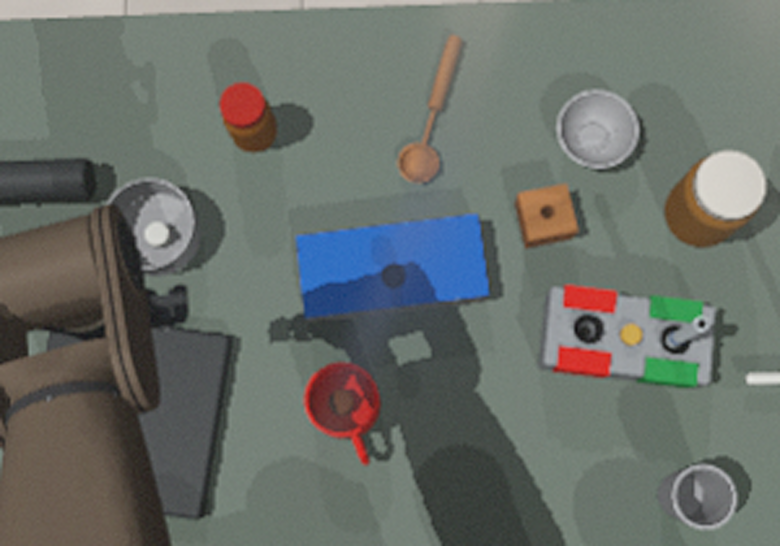

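View pics/t34.png

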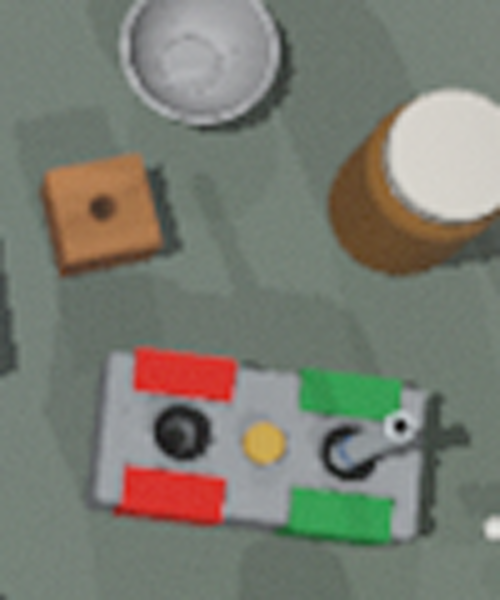

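move_arm(commands=[[[0, 0, 0, 0, 0, 0], [0, 0, 0, 0, 0, 0], [0, 0, 0, 0, 0, 0]]])

```text
time_s: 37.95
ee_pos: [0.5052, 0.2206, 0.2458]
ee_rot: [-3.137, 0.002, 1.661]
ft_force: [-0.5, -0.4, -0.6]
width: 0.0458
```

```bash
python3 - <<'E'
from h import *
s=st(); print(s['time_s'],s['ee_pos'],np.abs(s['joint_velocities']).max(),s['ft_force'])
print(job.sign_off())
E
```

```text
37.95 [0.50520085 0.22063501 0.24582035] 0.006553651058343879 [-0.46103035 -0.40163344 -0.55145173]
the job is handed in; nothing more can be done
None
```

The filter service is done and was handed in at about 38 s of the 210 s allowed.

- **Tablets:** The tray held one spent brown tablet, which is now in the red mug. Three fresh tablets are in the tray and the spare is in the steel tin. That spare had been knocked aside during the run, so I measured it again before picking it up.
- **Lid:** I pushed it past vertical and it fell shut. Pictures from both cameras show it lying flat.
- **Tube:** It stands in the green-clip port, and I did not touch the red-clip port. Pushing met about 6 N of seal drag, then a firm stop at about 20 N. The foot was then at about 30 mm above the shelf, which is the bottomed height.

The last pictures show the tube upright, the mug and tin upright, and the jars, bowl, tumbler and scoop where they started.

**Checks that disagreed:**
- **Cameras:** The two views differed by 5–11 mm in y around the port. I settled this with known tool positions, and the tube went in with little sideways force.
- **Tube-top height:** The side-camera reading came out about 2 mm above the bottomed height, which is within its error. For the depth I relied on the tool height and the firm stop.

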